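# Polish a batch of brass end caps in the bench polisher

## Robot

A 6-joint arm with a two-finger parallel gripper is mounted at the origin on the work surface. World frame = base frame: x ahead of the robot, y to its left, z up, the work surface at z = 0. Lengths are in m, angles in rad, forces in N, time in s.
With the tool pointing down it reaches from about 0.25 to 0.725 m from the base axis. Payload 4 kg.
Tool frame: the origin (TCP) lies on the centre line of the jaws, within the pads' length; the fingertips stand 22 mm ahead of it and the grasp point (between the pads) lies 3 mm ahead of it (bot.tip_reach is the distance from the TCP to the fingertips, in m); z points along the fingers, y is the line along which they close (so a half turn about z gives the same grasp; the last joint's range is limited). The gripper opens to 85 mm and grips with 20 to 120 N. Pads are 22 mm wide; open, the fingers measure 114 mm over their backs; the gripper's body (76 mm by 85 mm) begins 54 mm behind the grasp point. The pads swing forward as they close: fully open they stand 13 mm farther back than shut.
Start: joints at [1.155, 0.241, 0.005, 1.335, 0, 1.571], TCP at [0.202, 0.457, 0.253] pointing down, gripper open.
Joint ranges: [-2.72, 2.72], [-1.05, 1.87], [-1.09, 1.28], [-1.99, 2.15], [-1.42, 1.44], [-3.14, 3.14]. Speed limits (rad/s): [2.79, 2.79, 3.14, 3.14, 3.14, 3.14].

## Interface

Orientations are given as a unit quaternion [x, y, z, w].
In Python, from workcell import bot gives the robot as it stands. The module is installed in compiled form; this text tells all that it offers.
- The arm moves only by the tool apply_moves, never from a script. Its argument "commands" is a list of rows, each a list of 4 numbers: the shift along the tool's x, y, z scaled (see below), then the turn about the tool's z scaled (see below). In form: [[tx, ty, tz, roll], ...]. A call has exactly 5 rows; each row shifts and turns the commanded pose from where the row before left it, along the tool's axes as they then stand; what a row does not reach is not made up. The controller multiplies each number of a shift by 20 mm and each number of a turn by 60 degrees. A row lasts 1/12 s, in which the tool goes at most 41.7 mm and 7.16 degrees, less where a joint would pass 70% of its speed; a pose out of reach is approached as far as the arm can. A call with a number of a shift or a turn outside -1 to 1 is refused whole. A call with a gripper value outside its range is refused whole. "claw" is the closure, from 0 (fully open) to 1 (shut), set as the call begins (left out, the last holds). The fingers move at their own pace and stop on an object; the grip force is fixed at half the most. Time passes only in rows, so rows that do not move let the fingers close, or fill a call up. It gives the time, the measured TCP pose, the force, the opening and the grip force at its end, in the units of the state.
- bot.get_obs(): the state, without advancing time (a new reading comes with each control period).
- bot.camera(name): name is "side" or "top"; returns a dict with "image" (400x640x3 uint8, blue, green, red), "camera_matrix" (3x3 intrinsics, pixels), "R" (3x3) and "t" (3): a world point X has camera coordinates R X + t. Camera axes: x right, y down, z forward; pixel columns grow to the right and rows downward; lengths in m; the calibration is good to about 2 mm. A picture is of the moment at which its call begins. There is no depth.
- bot.job_done(): hands the job in; it is judged then, once.
The state is a dict: "clock": time; "joint_pos": joint angles; "joint_vel": joint speeds; "tau": joint torques, N m; "eef_pos": TCP position; "tool_rot": TCP orientation; "ft_force": force on the tool from outside, world axes, zero at the start; "ft_torque": the same for the moment, N m; "grip_width": finger opening in m; "grasp_force": force on a finger pad.
Only numpy, scipy, OpenCV 4.12 (cv2) and the standard library are available. Lean on these libraries where they do the work, as an engineer would, in place of code of your own. Each camera call takes 0.05 s, during which the arm holds its last target. There are 200 camera calls.

## Task

Load all the brass end caps from the bench into the polisher's pockets, flange down, put the clear lid on the seal ring and press it down until it is fully home; then twist the start knob clockwise to its stop and let go so that it springs back (never turn it unless the lid is fully home). Afterwards put the lid back on its cork mat and set every cap, flange down, in the wooden tray, leaving the other things on the bench alone.

Things in the scene. Friction and masses are not known exactly. Their poses are not given: they have to be found in the camera images.
- cap0: brass end cap: a 5 mm thick, 40 mm wide round flange with a 30 mm wide solid-looking plain boss on top, 30 mm tall in all, 70 g. Origin at the centre of the flange's underside, z from the flange to the boss (up when flange down). Stands flange down on the bench to the left at the start; two to four of the four caps are present, all alike
- cap1: brass end cap: a 5 mm thick, 40 mm wide round flange with a 30 mm wide solid-looking plain boss on top, 30 mm tall in all, 70 g. Origin at the centre of the flange's underside, z from the flange to the boss (up when flange down). Stands flange down on the bench to the left at the start; two to four of the four caps are present, all alike
- cap2: brass end cap: a 5 mm thick, 40 mm wide round flange with a 30 mm wide solid-looking plain boss on top, 30 mm tall in all, 70 g. Origin at the centre of the flange's underside, z from the flange to the boss (up when flange down). Stands flange down on the bench to the left at the start; two to four of the four caps are present, all alike
- cap3: brass end cap: a 5 mm thick, 40 mm wide round flange with a 30 mm wide solid-looking plain boss on top, 30 mm tall in all, 70 g. Origin at the centre of the flange's underside, z from the flange to the boss (up when flange down). Stands flange down on the bench to the left at the start; two to four of the four caps are present, all alike
- polisher: low grey bench polisher, 250 (x) x 180 (y) mm, its flat deck 60 mm above the bench; fixed. Origin under its centre on the bench; x points from the knob end to the pocket end, z up
- pocket0 (a point): centre of the mouth, at deck level, of one of four round pockets in the polisher's deck (2 x 2, 60 mm apart): 48 mm wide, slightly chamfered, 6 mm deep, flat floor. x, y, z axes as the polisher's. Any cap may go in any pocket
- pocket1 (a point): centre of the mouth, at deck level, of one of four round pockets in the polisher's deck (2 x 2, 60 mm apart): 48 mm wide, slightly chamfered, 6 mm deep, flat floor. x, y, z axes as the polisher's. Any cap may go in any pocket
- pocket2 (a point): centre of the mouth, at deck level, of one of four round pockets in the polisher's deck (2 x 2, 60 mm apart): 48 mm wide, slightly chamfered, 6 mm deep, flat floor. x, y, z axes as the polisher's. Any cap may go in any pocket
- pocket3 (a point): centre of the mouth, at deck level, of one of four round pockets in the polisher's deck (2 x 2, 60 mm apart): 48 mm wide, slightly chamfered, 6 mm deep, flat floor. x, y, z axes as the polisher's. Any cap may go in any pocket
- chamber (a point): centre of the group of four pockets and of the seal ring, at deck level; axes as the polisher's. The lid's axis belongs here
- seal (a joint): black rubber seal ring round the pockets (inner diameter 136, outer 164 mm), stiff; 0 = up, its top 6 mm above the deck; 0.005 m = pressed right down, its top 1 mm above the deck. It stays where it is left; about 7 N of push moves it, more than the lid's weight
- start_knob (a joint): black start knob on the polisher's deck, vertical axis; 0 = rest, 1.2 rad = stop, growing clockwise seen from above; a spring turns it back to 0 when let go (0.15 N m at the stop)
- knob_grip (a point): top centre of the start knob's grip bar, 38 mm above the deck. The bar is 42 mm long, 12 mm thick, its upper 26 mm free to grip; at rest it lies along the polisher's x. This point's frame turns with the knob, its x along the bar
- lid: clear plastic round lid like an upturned dish, 152 mm across, 44 mm tall with 4 mm walls, open below (inside 144 mm across, 40 mm high), with a black round handle 28 mm across from 50 to 74 mm above the rim (a 20 mm neck below it). 160 g. Origin at the centre of the rim's plane (the underside), z up through the handle. Starts on the cork mat
- lid_mat: round cork mat 170 mm across, 4 mm thick, fixed to the bench; origin at the centre of its underside
- tray: shallow wooden tray, fixed, 72 (x) x 215 (y) mm outside, walls 6 mm thick and 14 mm high, felt-covered floor 6 mm above the bench; inside 60 x 203 mm: room for four caps in a row along y. Origin at the centre of its underside
- bangle: copper bangle, 68 mm across, 10 mm high, lying on the bench; leave it alone. Origin under its centre
- spool: spool of copper wire, 52 mm across, 34 mm tall; leave it alone. Origin under its centre
- block: dark wooden block 50 x 90 x 30 mm; leave it alone. Origin under its centre
There are look-alikes about, which are no part of the job. Leave any blue or red look-alike of the cap1 alone.

How it is judged:
On the way, in this order (a step that is already met when the one before it is completed fails the run):
1. every cap sits flange down in a pocket of the polisher (((horizontal distance between cap0 and pocket0 below 0.007 m and z of cap0 in the frame of pocket0 between -0.012 and -0.0035 m and angle between cap0's own z axis and vertical below 0.1 rad) or (horizontal distance between cap0 and pocket1 below 0.007 m and z of cap0 in the frame of pocket1 between -0.012 and -0.0035 m and angle between cap0's own z axis and vertical below 0.1 rad) or (horizontal distance between cap0 and pocket2 below 0.007 m and z of cap0 in the frame of pocket2 between -0.012 and -0.0035 m and angle between cap0's own z axis and vertical below 0.1 rad) or (horizontal distance between cap0 and pocket3 below 0.007 m and z of cap0 in the frame of pocket3 between -0.012 and -0.0035 m and angle between cap0's own z axis and vertical below 0.1 rad)) and ((horizontal distance between cap1 and pocket0 below 0.007 m and z of cap1 in the frame of pocket0 between -0.012 and -0.0035 m and angle between cap1's own z axis and vertical below 0.1 rad) or (horizontal distance between cap1 and pocket1 below 0.007 m and z of cap1 in the frame of pocket1 between -0.012 and -0.0035 m and angle between cap1's own z axis and vertical below 0.1 rad) or (horizontal distance between cap1 and pocket2 below 0.007 m and z of cap1 in the frame of pocket2 between -0.012 and -0.0035 m and angle between cap1's own z axis and vertical below 0.1 rad) or (horizontal distance between cap1 and pocket3 below 0.007 m and z of cap1 in the frame of pocket3 between -0.012 and -0.0035 m and angle between cap1's own z axis and vertical below 0.1 rad)) and ((horizontal distance between cap2 and pocket0 below 0.007 m and z of cap2 in the frame of pocket0 between -0.012 and -0.0035 m and angle between cap2's own z axis and vertical below 0.1 rad) or (horizontal distance between cap2 and pocket1 below 0.007 m and z of cap2 in the frame of pocket1 between -0.012 and -0.0035 m and angle between cap2's own z axis and vertical below 0.1 rad) or (horizontal distance between cap2 and pocket2 below 0.007 m and z of cap2 in the frame of pocket2 between -0.012 and -0.0035 m and angle between cap2's own z axis and vertical below 0.1 rad) or (horizontal distance between cap2 and pocket3 below 0.007 m and z of cap2 in the frame of pocket3 between -0.012 and -0.0035 m and angle between cap2's own z axis and vertical below 0.1 rad)) and ((horizontal distance between cap3 and pocket0 below 0.007 m and z of cap3 in the frame of pocket0 between -0.012 and -0.0035 m and angle between cap3's own z axis and vertical below 0.1 rad) or (horizontal distance between cap3 and pocket1 below 0.007 m and z of cap3 in the frame of pocket1 between -0.012 and -0.0035 m and angle between cap3's own z axis and vertical below 0.1 rad) or (horizontal distance between cap3 and pocket2 below 0.007 m and z of cap3 in the frame of pocket2 between -0.012 and -0.0035 m and angle between cap3's own z axis and vertical below 0.1 rad) or (horizontal distance between cap3 and pocket3 below 0.007 m and z of cap3 in the frame of pocket3 between -0.012 and -0.0035 m and angle between cap3's own z axis and vertical below 0.1 rad))), for 0.2 s.
2. the lid is on over the loaded caps and pressed fully home (all of step 1 and horizontal distance between lid and chamber below 0.007 m and angle between lid's own z axis and vertical below 0.06 rad and value of joint seal above 0.004 m and z of lid in the frame of chamber below 0.0035 m), for 0.2 s.
3. the start knob is turned to its stop, with lid home and caps in their pockets (all of step 2 and value of joint start_knob above 1.12 rad), for 0.1 s.
4. the start knob has been let go and has sprung back, the lid still on (value of joint start_knob below 0.12 rad and contact force between the fingers and polisher below 0.5 N and horizontal distance between lid and chamber below 0.007 m and angle between lid's own z axis and vertical below 0.06 rad and value of joint seal above 0.004 m and z of lid in the frame of chamber below 0.0035 m), for 0.2 s.
At the end, for the whole second after the job is handed in: every cap present stands flange down (within 6 degrees) on the floor of the wooden tray, at rest; the lid lies flat and rim down on the cork mat, centred within 30 mm; the start knob is back at rest (x of cap0 in the frame of tray between -0.022 and 0.022 m and y of cap0 in the frame of tray between -0.095 and 0.095 m and z of cap0 in the frame of tray between 0 and 0.01 m and angle between each of cap0, cap1, cap2, cap3's own z axis and vertical below 0.1 rad and linear speed of each of cap0, cap1, cap2, cap3, lid below 0.02 m/s and x of cap1 in the frame of tray between -0.022 and 0.022 m and y of cap1 in the frame of tray between -0.095 and 0.095 m and z of cap1 in the frame of tray between 0 and 0.01 m and x of cap2 in the frame of tray between -0.022 and 0.022 m and y of cap2 in the frame of tray between -0.095 and 0.095 m and z of cap2 in the frame of tray between 0 and 0.01 m and x of cap3 in the frame of tray between -0.022 and 0.022 m and y of cap3 in the frame of tray between -0.095 and 0.095 m and z of cap3 in the frame of tray between 0 and 0.01 m and horizontal distance between lid and lid_mat below 0.03 m and z of lid in the frame of lid_mat below 0.008 m and angle between lid's own z axis and vertical below 0.08 rad and value of joint start_knob below 0.12 rad); the robot touches nothing.
It fails at once if the start knob is turned (over 0.6 rad) while the lid is not fully home (value of joint start_knob above 0.6 rad and not (horizontal distance between lid and chamber below 0.007 m and angle between lid's own z axis and vertical below 0.06 rad and value of joint seal above 0.004 m and z of lid in the frame of chamber below 0.0035 m)).
It fails at once if the bangle is shoved more than 30 mm (distance of bangle from where it was at the start of the episode above 0.03 m).
It fails at once if the spool is shoved more than 30 mm (distance of spool from where it was at the start of the episode above 0.03 m).
It fails at once if the block is shoved more than 30 mm (distance of block from where it was at the start of the episode above 0.03 m).
Of cap0, cap1, cap2, cap3 only 2 to 4 are there at a start; the rules pass over those that are not, and their reading is None.
At some moment in a run one of cap0, cap1, cap2, cap3 may be knocked a few centimetres aside while the robot is not near it.
It also fails if it takes over 210 s, if anything falls off the work surface, if the arm or the gripper's body presses on something with over 40 N, if the wrist force passes 120 N, or if a joint passes its speed limit or range.

## Working session

There is one attempt and no reset: what is moved stays moved. The work goes in short steps, Python scripts to look and compute and a tool call to move; the robot and the scene stay as the last step left them, time stands still between calls to the robot, and variables do not carry over. Pictures are saved under pics/ and viewed, at most 14 in all, crops included, and the job is handed in when it is done.

Besides the shell and the picture viewer there is one more tool, called after ">>>" by a JSON object that holds its "api" and its "payload". apply_moves: Moves the arm, as the interface text tells. Shifts and turns lie within -1 to 1; 1 stands for 20 mm of shift or 60 degrees of turn. Its arguments: {"type":"object","properties":{"commands":{"type":"array","items":{"type":"array","items":{"type":"number","minimum":-1,"maximum":1}}},"claw":{"type":"number"}},"required":["commands"]}

```bash
mkdir -p pics
cat > h.py <<'E'
import numpy as np, cv2
from workcell import bot
def snap(name,fn=None):
    c=bot.camera(name)
    if fn: cv2.imwrite('pics/'+fn,c['image'])
    return c
def ray(c,uv,z):
    K,R,t=map(np.array,(c['camera_matrix'],c['R'],c['t'])); t=t.ravel()
    o=-R.T@t; d=R.T@np.linalg.inv(K)@np.array([uv[0],uv[1],1.])
    return o+d*(z-o[2])/d[2]
def proj(c,X):
    p=np.array(c['camera_matrix'])@(np.array(c['R'])@np.array(X)+np.array(c['t']).ravel()); return p[:2]/p[2]
def tri(c1,u1,c2,u2):
    A=[]
    for c,u in((c1,u1),(c2,u2)):
        P=np.array(c['camera_matrix'])@np.hstack([np.array(c['R']),np.array(c['t']).reshape(3,1)])
        A+= [u[0]*P[2]-P[0],u[1]*P[2]-P[1]]
    X=np.linalg.svd(np.array(A))[2][-1]; return X[:3]/X[3]
E
python3 - <<'E'
from h import *
for n in('top','side'):
    c=snap(n,n+'0.png'); R=np.array(c['R']);print(n,-R.T@np.array(c['t']).ravel(),R.round(3).tolist(),np.array(c['camera_matrix']).tolist())
print(bot.get_obs())
E
```

```text
top [0.41403957 0.06595052 1.2288639 ] [[0.0, -1.0, 0.019], [-0.99, -0.003, -0.14], [0.141, -0.019, -0.99]] [[408.3989988284479, 0.0, 315.65606854294106], [0.0, 408.3989988284479, 198.38230908622333], [0.0, 0.0, 1.0]]
side [0.4421479  1.07654357 0.90784626] [[-0.993, -0.114, -0.021], [-0.056, 0.628, -0.776], [0.102, -0.77, -0.63]] [[479.6032955675542, 0.0, 309.90575806777605], [0.0, 479.6032955675542, 197.51956675169717], [0.0, 0.0, 1.0]]
{'clock': 0.1, 'joint_pos': array([1.15499034e+00, 2.41367136e-01, 3.89978317e-03, 1.33523002e+00,
       5.47091682e-06, 1.57082855e+00]), 'joint_vel': array([ 0.00052941, -0.00159855,  0.00248181,  0.00102124,  0.00127847,
       -0.00093369]), 'tau': array([-1.32266882e-05, -3.73136902e+01,  2.53009772e+01,  1.08164977e-02,
       -9.74027365e-07, -1.46979056e-05]), 'eef_pos': array([0.20175369, 0.45692375, 0.25250281]), 'tool_rot': array([ 2.06424179e-01,  9.78462138e-01, -9.29492921e-04, -1.98857605e-04]), 'ft_force': array([ 0.57420746, -0.14597885,  0.05569761]), 'ft_torque': array([0.03018691, 0.01081433, 0.04060142]), 'grasp_force': 0.0, 'grip_width': 0.08517617757762369}
```

View pics/top0.png

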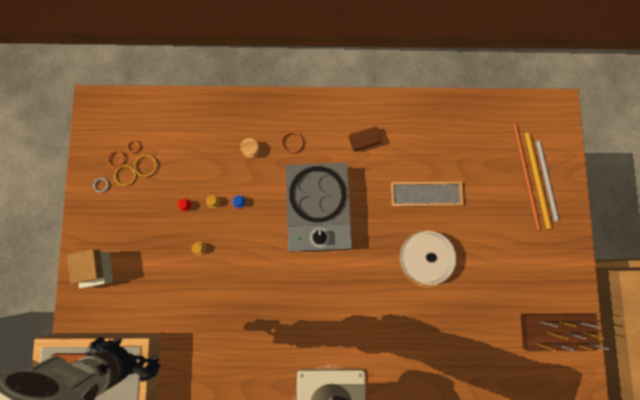

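View pics/side0.png

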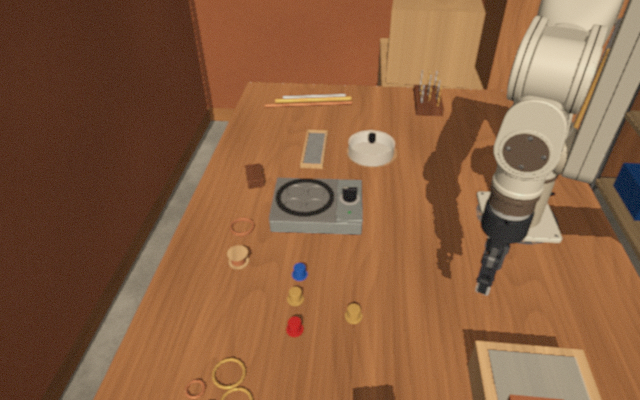

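The top view shows two brass caps at about (213,201) and (199,248). The red (184,204) and blue (239,202) ones are look-alikes. The copper spool is at (250,148) and the bangle at (293,143). The polisher is at (319,207) with its knob at (320,237), the lid at (428,257), the tray at (427,194) and the block at (367,139). In the side view the caps are at (296,296) and (354,314). Next I measure, and crop to confirm the caps.

```bash
cat >> h.py <<'E'
def blobs(c,lo,hi,box,amin=15):
    """HSV mask inside box (x0,y0,x1,y1) -> [(centroid, area, bbox, contour)]"""
    m=cv2.inRange(cv2.cvtColor(c['image'],cv2.COLOR_BGR2HSV),lo,hi); k=np.zeros_like(m); x0,y0,x1,y1=box; k[y0:y1,x0:x1]=m[y0:y1,x0:x1]
    cs,_=cv2.findContours(k,cv2.RETR_EXTERNAL,cv2.CHAIN_APPROX_NONE); o=[]
    for q in cs:
        M=cv2.moments(q)
        if M['m00']>=amin:o.append((np.array([M['m10'],M['m01']])/M['m00'],M['m00'],cv2.boundingRect(q),q))
    return o
E
python3 - <<'E'
from h import *
t=snap('top');s=snap('side')
crop=lambda c,x,y,w,h,f:cv2.resize(c['image'][y:y+h,x:x+w],None,fx=f,fy=f,interpolation=cv2.INTER_CUBIC)
a=crop(t,170,130,190,130,4);b=crop(s,225,170,150,170,3)
cv2.imwrite('pics/cropt.png',a);cv2.imwrite('pics/crops.png',b)
hs=cv2.cvtColor(t['image'],cv2.COLOR_BGR2HSV); print(hs[201,213],hs[248,199],hs[225,213],hs[148,250])
hs=cv2.cvtColor(s['image'],cv2.COLOR_BGR2HSV); print(hs[294,296],hs[311,354],hs[310,325])
for n,c,box in(('t',t,(160,170,280,270)),('s',s,(270,270,380,340))):
    for bl in blobs(c,(17,110,90),(32,255,255),box): print(n,bl[:3])
for c,l in((t,'t'),(s,'s')):
    for nm,lo,hi,box in(('tray felt',(0,0,60),(180,70,255),(385,175,470,215) if l=='t' else (295,125,330,172)),('lidwhite',(0,0,130),(180,80,255),(395,225,465,292) if l=='t' else (340,125,402,170)),('polgrey',(0,0,40),(180,60,255),(280,155,360,255) if l=='t' else (262,172,370,240)),('black',(0,0,0),(180,255,45),(280,155,360,255) if l=='t' else (262,172,370,240)),('handle',(0,0,0),(180,255,60),(395,225,465,292) if l=='t' else (340,125,402,170))):
        for bl in blobs(c,lo,hi,box): print(l,nm,bl[:3],cv2.fitEllipse(bl[3]) if len(bl[3])>5 else '')
E
```

```text
[ 18 203 201] [ 18 203 202] [ 13 194 163] [ 15 160 213]
[ 18 147 194] [ 18 155 191] [ 13 160 163]
t (array([198.4       , 247.90833333]), 120.0, (192, 242, 14, 13))
t (array([212.68484848, 201.24848485]), 110.0, (207, 196, 13, 12))
s (array([353.20164609, 313.67215364]), 243.0, (345, 303, 17, 21))
s (array([294.90047393, 296.47235387]), 211.0, (287, 287, 17, 19))
t tray felt (array([426.24387378, 193.20946626]), 993.0, (395, 185, 64, 18)) ((426.469970703125, 193.21864318847656), (17.742990493774414, 84.30458068847656), 89.3658676147461)
t lidwhite (array([428.16124367, 257.40234595]), 2074.5, (401, 233, 54, 50)) ((428.1541748046875, 257.400634765625), (49.66672897338867, 53.20638656616211), 106.94921112060547)
t polgrey (array([317.77769862, 207.3973811 ]), 4913.0, (287, 164, 64, 86)) ((317.8299560546875, 207.56051635742188), (68.3418960571289, 100.69265747070312), 176.47012329101562)
t black (array([319.65350877, 237.70614035]), 76.0, (314, 232, 12, 11)) ((319.6914978027344, 237.340576171875), (9.942238807678223, 11.613751411437988), 78.14006805419922)
t black (array([317.42232376, 
[... 661 characters left out ...]
6201172)
s polgrey (array([316.96762115, 206.41372981]), 4540.0, (270, 179, 92, 55)) ((317.278076171875, 206.5597686767578), (58.6025390625, 108.39668273925781), 90.30902099609375)
s black (array([349.37347295, 195.05061082]), 95.5, (344, 190, 12, 11)) ((349.3398742675781, 194.90682983398438), (10.5685396194458, 12.504292488098145), 97.57532501220703)
s black (array([303.36122178, 199.19920319]), 125.5, (277, 180, 56, 36)) ((304.57855224609375, 196.85635375976562), (33.77072525024414, 53.731781005859375), 87.91767883300781)
s handle (array([371.64814815, 137.42592593]), 27.0, (369, 134, 6, 8)) ((371.6227722167969, 137.4219970703125), (4.872934341430664, 7.848299026489258), 8.393197059631348)
```

View pics/cropt.png

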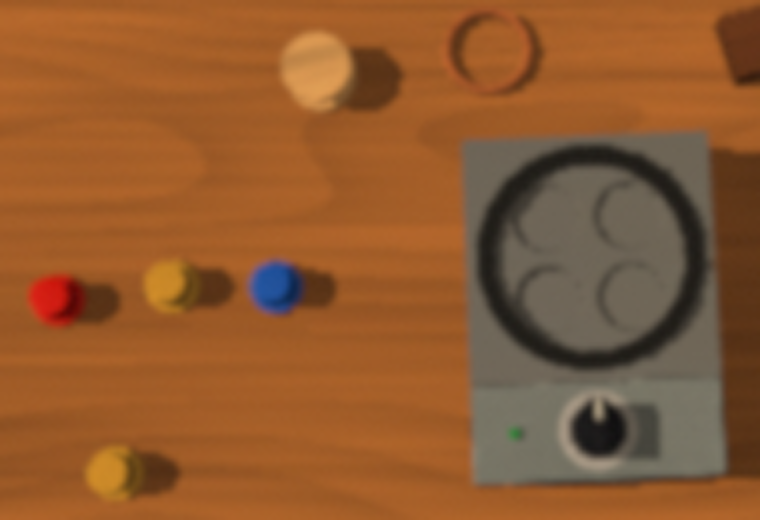

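View pics/crops.png

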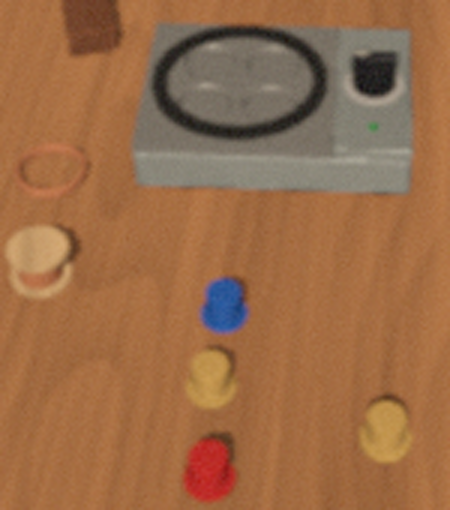

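Both brass ones fit the description: yellow metal, small flange, plain boss. Red and blue are the decoys. No other brass cap is visible so far. Now the positions.

Run:
```python
from h import *
np.set_printoptions(precision=4,suppress=True)
t=snap('top');s=snap('side')
# caps: two-view centroids (about mid height) 
T=[b[0] for b in blobs(t,(17,110,90),(32,255,255),(160,170,280,270))]
S=[b[0] for b in blobs(s,(17,110,90),(32,255,255),(270,270,380,340))]
for a,b in zip(T,S): print('cap tri',tri(t,a,s,b),'top@.014',ray(t,a,.014),'side@.014',ray(s,b,.014))
def ell(c,lo,hi,box,amin): 
    b=max(blobs(c,lo,hi,box,amin),key=lambda b:b[1]); return np.array(cv2.fitEllipse(b[3])[0]),cv2.fitEllipse(b[3])
rt=ell(t,(0,0,0),(180,255,50),(280,155,360,225),100);rs=ell(s,(0,0,0),(180,255,62),(262,172,334,220),100)
print('ring',rt[1],rs[1],'tri',tri(t,rt[0],s,rs[0]),'top',ray(t,rt[0],.066),'side',ray(s,rs[0],.066))
kt=np.array([319.7,237.6]);ks=np.array([349.4,195.0])
print('knob',tri(t,kt,s,ks),ray(t,kt,.085),ray(s,ks,.085))
ht=np.array([431.1,257.1]);hh=np.array([371.6,137.4]);print('handle',tri(t,ht,s,hh),ray(t,ht,.07),ray(s,hh,.07))
print('lid outline top',ray(t,(428.15,257.4),.03))
ft=np.array([426.4,193.2]);fs=np.array([314,147.95]);print('felt',tri(t,ft,s,fs),ray(t,ft,.006),ray(s,fs,.006))
# polisher deck outline in top
m=cv2.inRange(cv2.cvtColor(t['image'],cv2.COLOR_BGR2HSV),(0,0,40),(180,60,255))
b=max(blobs(t,(0,0,40),(180,75,255),(280,155,360,258)),key=lambda b:b[1]);r=cv2.minAreaRect(b[3]);print(r,[ray(t,p,.06)[:2] for p in cv2.boxPoints(r)])
b=max(blobs(t,(0,0,60),(180,70,255),(385,175,470,215)),key=lambda b:b[1]);r=cv2.minAreaRect(b[3]);print('felt',r,[ray(t,p,.006)[:2] for p in cv2.boxPoints(r)])
print(bot.tip_reach)
```

```text
cap tri [0.4399 0.3884 0.0094] top@.014 [0.4385 0.3872 0.014 ] side@.014 [0.4408 0.392  0.014 ]
cap tri [0.5791 0.3516 0.0096] top@.014 [0.5769 0.3504 0.014 ] side@.014 [0.5795 0.355  0.014 ]
ring ((317.4841613769531, 193.8878631591797), (53.951045989990234, 55.23931121826172), 98.6416244506836) ((304.4842224121094, 197.0740966796875), (35.8917121887207, 56.74079895019531), 87.80741119384766) tri [0.5942 0.0384 0.059 ] top [0.5922 0.0385 0.066 ] side [0.5937 0.0468 0.066 ]
knob [0.4682 0.0324 0.0706] [0.4659 0.0328 0.085 ] [0.4689 0.0503 0.085 ]
handle [ 0.4122 -0.284   0.0643] [ 0.412  -0.2823  0.07  ] [ 0.4126 -0.2748  0.07  ]
lid outline top [ 0.4111 -0.2856  0.03  ]
felt [ 0.6048 -0.2949  0.0057] [ 0.6046 -0.2948  0.006 ] [ 0.6048 -0.2944  0.006 ]
((318.0839538574219, 206.93113708496094), (85.26728057861328, 62.636474609375), 87.51044464111328) [array([0.6761, 0.1334]), array([ 0.6851, -0.0497]), array([ 0.4371, -0.0577]), array([0.4294, 0.1202])]
felt ((426.5, 193.5), (17.0, 63.0), 90.0) [array([ 0.6296, -0.1994]), array([ 0.6303, -0.393 ]), array([ 0.5778, -0.3904]), array([ 0.5773, -0.198 ])]
0.022
```

Chamber is about (0.592, 0.0385) with yaw 2.5°. The caps are at about (0.4385, 0.3875) and (0.577, 0.3505). First I turn the tool so the jaws close along the polisher's y, and part-close the claw.

>>> {"api": "apply_moves", "payload": {"commands": [[0,0,0,-0.088],[0,0,0,-0.088],[0,0,0,-0.088],[0,0,0,-0.088],[0,0,0,-0.088]], "claw": 0.35}}

```text
clock: 0.72
eef_pos: [0.2019, 0.4573, 0.2532]
tool_rot: [-0.025, 1.0, -0.0, -0.0]
ft_force: [-0.9, 0.9, 0.3]
grip_width: 0.0555
grasp_force: 0.0
```

```bash
cat > plan.py <<'E'
import sys; from h import *
# usage: plan.py x y z [psi]: tool-axis totals (units of 20 mm) to get the TCP there
o=bot.get_obs(); from scipy.spatial.transform import Rotation as Ro
M=Ro.from_quat(o['tool_rot']).as_matrix(); psi=np.degrees(np.arctan2(M[1,1],M[0,1]))
print('clk %.2f'%o['clock'],'tcp',o['eef_pos'].round(4),'psi %.2f'%psi,'q',o['joint_pos'].round(2),'w %.4f'%o['grip_width'],'g %.1f'%o['grasp_force'],'F',o['ft_force'].round(1))
p=o['eef_pos']
for a in sys.argv[1:]:
    q=np.array([float(v) for v in a.split(',')]); d=M.T@(q-p)/.02; print(a,'units',d.round(3),'/5',(d/5).round(3),'/10',(d/10).round(3),'/15',(d/15).round(3)); p=q
E
python3 plan.py 0.4385,0.3875,0.253 0.4385,0.3875,0.030
```

```text
clk 0.72 tcp [0.2019 0.4573 0.2532] psi 92.84 q [1.15 0.24 0.   1.34 0.   1.11] w 0.0555 g 0.0 F [-0.9  0.9  0.3]
0.4385,0.3875,0.253 units [-1.1641e+01 -4.0720e+00  1.0000e-02] /5 [-2.328e+00 -8.140e-01  2.000e-03] /10 [-1.164e+00 -4.070e-01  1.000e-03] /15 [-0.776 -0.271  0.001]
0.4385,0.3875,0.030 units [-1.000e-03  2.000e-03  1.115e+01] /5 [-0.    0.    2.23] /10 [-0.     0.     1.115] /15 [-0.     0.     0.743]
```

>>> {"api": "apply_moves", "payload": {"commands": [[-0.776,-0.271,0.4,0],[-0.776,-0.271,0.4,0],[-0.776,-0.271,0.4,0],[-0.776,-0.271,0.4,0],[-0.776,-0.271,0.4,0]]}}

```text
clock: 1.13
eef_pos: [0.2813, 0.4335, 0.2129]
tool_rot: [-0.023, 1.0, -0.0, -0.0]
ft_force: [0.6, 0.6, 0.5]
grip_width: 0.0558
grasp_force: 0.0
```

>>> {"api": "apply_moves", "payload": {"commands": [[-0.776,-0.271,0.4,0],[-0.776,-0.271,0.4,0],[-0.776,-0.271,0.4,0],[-0.776,-0.271,0.4,0],[-0.776,-0.271,0.4,0]]}}

```text
clock: 1.55
eef_pos: [0.3602, 0.4099, 0.1728]
tool_rot: [-0.022, 1.0, -0.0, -0.0]
ft_force: [-0.2, 0.4, -0.4]
grip_width: 0.0556
grasp_force: 0.0
```

>>> {"api": "apply_moves", "payload": {"commands": [[-0.776,-0.271,0.4,0],[-0.776,-0.271,0.4,0],[-0.776,-0.271,0.4,0],[-0.776,-0.271,0.4,0],[-0.776,-0.271,0.4,0]]}}

```text
clock: 1.97
eef_pos: [0.4391, 0.3863, 0.1327]
tool_rot: [-0.023, 1.0, -0.0, -0.0]
ft_force: [-0.6, -0.3, -0.4]
grip_width: 0.0554
grasp_force: 0.0
```

>>> {"api": "apply_moves", "payload": {"commands": [[0,0,0.8,0],[0,0,0.8,0],[0,0,0.4,0],[0,0,0,0],[0,0,0,0]]}}

```text
clock: 2.38
eef_pos: [0.4381, 0.3864, 0.0929]
tool_rot: [-0.023, 1.0, -0.0, -0.0]
ft_force: [-0.5, 0.9, 0.2]
grip_width: 0.0553
grasp_force: 0.0
```

```bash
python3 plan.py 0.4385,0.3875,0.090 0.4385,0.3875,0.030
python3 - <<'E'
from h import *
for n,x,y in(('top',150,170),('side',270,240)):
    c=snap(n);cv2.imwrite('pics/a_%s.png'%n,cv2.resize(c['image'][y:y+100,x:x+130],None,fx=4,fy=4,interpolation=cv2.INTER_CUBIC))
    print(n,proj(c,[.4385,.3875,.0]),proj(c,[.4385,.3875,.03]))
a=cv2.imread('pics/a_top.png');b=cv2.imread('pics/a_side.png');cv2.imwrite('pics/a.png',cv2.resize(np.hstack([a,b]),(800,308)))
E
```

```text
clk 2.38 tcp [0.4381 0.3864 0.0929] psi 92.58 q [ 0.72  0.52 -0.02  1.03  0.    0.68] w 0.0553 g 0.0 F [-0.5  0.9  0.2]
0.4385,0.3875,0.090 units [-0.025  0.052  0.146] /5 [-0.005  0.01   0.029] /10 [-0.002  0.005  0.015] /15 [-0.002  0.003  0.01 ]
0.4385,0.3875,0.030 units [-3.e-03  2.e-03  3.e+00] /5 [-0.001  0.     0.6  ] /10 [-0.   0.   0.3] /15 [-0.   0.   0.2]
top [199.59095927 248.00147361] [196.8778073  247.79218571]
side [354.07181788 316.10717062] [354.56130054 307.86241525]
```

View pics/a.png

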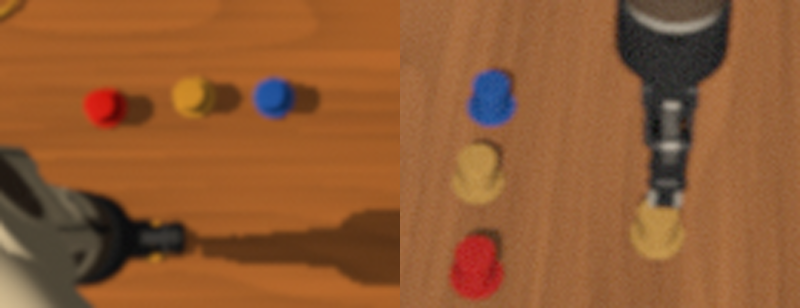

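The side crop shows the jaws right above the left cap; the cap sits about 2–3 mm farther +x than the jaws. I shift slightly, go down and grip.

>>> {"api": "apply_moves", "payload": {"commands": [[-0.14,0.06,0,0],[0,0,0.8,0],[0,0,0.8,0],[0,0,0.8,0],[0,0,0.7,0]]}}

```text
clock: 2.9
eef_pos: [0.4414, 0.3886, 0.0316]
tool_rot: [-0.023, 1.0, 0.001, 0.001]
ft_force: [-0.2, -0.0, -0.5]
grip_width: 0.0556
grasp_force: 0.0
```

>>> {"api": "apply_moves", "payload": {"commands": [[0,0,0,0],[0,0,0,0],[0,0,0,0],[0,0,0,0],[0,0,0,0]], "claw": 1}}

```text
clock: 3.32
eef_pos: [0.4416, 0.3886, 0.0326]
tool_rot: [-0.023, 1.0, 0.001, 0.001]
ft_force: [0.4, -0.8, -0.6]
grip_width: 0.028
grasp_force: 59.1
```

>>> {"api": "apply_moves", "payload": {"commands": [[0,0,0,0],[0,0,-0.8,0],[0,0,-0.9,0],[0,0,-0.9,0],[0,0,-0.9,0]]}}

```text
clock: 3.73
eef_pos: [0.4409, 0.3879, 0.1023]
tool_rot: [-0.022, 1.0, 0.0, 0.0]
ft_force: [1.5, 0.6, -0.8]
grip_width: 0.0276
grasp_force: 59.2
```

>>> {"api": "apply_moves", "payload": {"commands": [[0,0,-0.9,0],[0,0,-0.9,0],[0,0,0,0],[0,0,0,0],[0,0,0,0]]}}

```text
clock: 4.15
eef_pos: [0.4405, 0.3876, 0.1365]
tool_rot: [-0.022, 1.0, -0.0, -0.0]
ft_force: [-0.2, -0.5, -0.9]
grip_width: 0.0277
grasp_force: 59.2
```

```bash
python3 plan.py 0.4385,0.3875,0.130
python3 - <<'E'
from h import *
s=snap('side','s1.png');t=snap('top','t1.png')
o=bot.get_obs();p=o['eef_pos']
for n,c in(('s',s),('t',t)):
    u=proj(c,p);print(n,'tcp',u,'tip',proj(c,p-[0,0,.022])); x,y=int(u[0]),int(u[1])
    for b in blobs(c,(17,110,90),(32,255,255),(x-40,y-40,x+40,y+40)):print(b[:3])
x,y=[int(v) for v in proj(s,p)]
cv2.imwrite('pics/s1c.png',cv2.resize(s['image'][y-30:y+30,x-40:x+40],None,fx=7,fy=7,interpolation=cv2.INTER_NEAREST))
print(x-40,y-30)
E
```

```text
clk 4.15 tcp [0.4405 0.3876 0.1365] psi 92.58 q [ 0.72  0.48  0.05  1.14 -0.    0.68] w 0.0277 g 59.2 F [-0.2 -0.5 -0.9]
0.4385,0.3875,0.130 units [0.1   0.    0.324] /5 [0.02  0.    0.065] /10 [0.01  0.    0.032] /15 [0.007 0.    0.022]
s tcp [355.67657412 276.24221455] tip [355.27781796 283.13133696]
(array([353.99502488, 288.39800995]), 33.5, (346, 282, 18, 12))
t tcp [186.25362059 246.35323638] tip [188.65611593 246.55080685]
315 246
```

View pics/s1c.png

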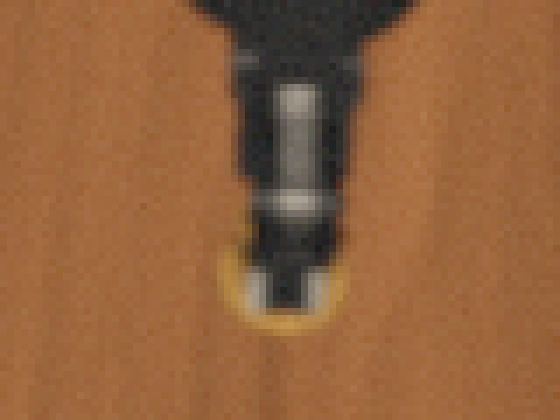

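The side crop shows the cap gripped upright, flange at (355.5, ~290), with its centre about 1 mm +x of the jaws. I check the cameras' bias against the known TCP to refine the chamber position.

Run:
```python
from h import *
np.set_printoptions(precision=4,suppress=True)
s=snap('side');t=snap('top');p=bot.get_obs()['eef_pos']
cb=p+[.001,0,-.0325]
a=np.linspace(0,2*np.pi,90)
P=[proj(s,cb+[.02*np.cos(v),.02*np.sin(v),z]) for v in a for z in(0,.005)]
P=np.array(P);print('pred flange box',P.min(0),P.max(0))
hs=cv2.cvtColor(s['image'],cv2.COLOR_BGR2HSV)
m=cv2.inRange(hs,(16,100,60),(34,255,255));ys,xs=np.nonzero(m[270:300,335:375]);print('seen',xs.min()+335,xs.max()+335,ys.max()+270)
print(hs[284:298,355].tolist())
# ring and knob for bias-corrected
for z in(.066,.060): print(ray(s,(304.48,197.07),z))
print('d row per mm y',proj(s,[.5937,.0468,.066])-proj(s,[.5937,.0368,.066]))
# second cap from the side: bbox bottom
for b in blobs(s,(17,110,90),(32,255,255),(270,270,330,340)):print(b[:3])
P=np.array([proj(s,np.array([.5795,.3505,z])+[.02*np.cos(v),.02*np.sin(v),0]) for v in a for z in(0,.005)]);print('pred cap1 flange',P.min(0),P.max(0))
```

```text
pred flange box [345.2924 277.7376] [363.97   293.5797]
seen 346 364 293
[[30, 20, 51], [19, 44, 46], [30, 36, 50], [38, 23, 45], [68, 21, 48], [9, 59, 61], [16, 144, 122], [17, 152, 181], [18, 150, 200], [17, 157, 180], [14, 164, 157], [12, 156, 150], [13, 154, 151], [12, 162, 148]]
[0.5937 0.0468 0.066 ]
[0.5947 0.0395 0.06  ]
d row per mm y [-0.4377  2.2338]
(array([294.8269, 296.3518]), 208.0, (287, 287, 16, 19))
pred cap1 flange [287.0365 290.739 ] [303.8941 305.3934]
```

Run:
```python
from h import *
np.set_printoptions(precision=4,suppress=True)
s=snap('side')
C=[(270,220.7),(362,223),(361.7,180),(278.3,177.3)]
P=np.array([ray(s,c,.06) for c in C]);print(P,P.mean(0))
# subpixel deck edges along the column of the polisher centre and ring edges along ring column
g=cv2.cvtColor(s['image'],cv2.COLOR_BGR2GRAY)
print('col304',[(r,int(g[r,304])) for r in range(170,242)])
```

```text
[[ 0.6738  0.1466  0.06  ]
 [ 0.4309  0.1335  0.06  ]
 [ 0.4375 -0.0541  0.06  ]
 [ 0.6837 -0.0462  0.06  ]] [0.5565 0.0449 0.06  ]
col304 [(170, 111), (171, 114), (172, 117), (173, 116), (174, 110), (175, 113), (176, 115), (177, 106), (178, 77), (179, 50), (180, 44), (181, 50), (182, 80), (183, 101), (184, 113), (185, 112), (186, 112), (187, 108), (188, 111), (189, 104), (190, 104), (191, 106), (192, 104), (193, 108), (194, 106), (195, 108), (196, 109), (197, 109), (198, 112), (199, 105), (200, 108), (201, 112), (202, 110), (203, 104), (204, 103), (205, 106), (206, 105), (207, 105), (208, 110), (209, 107), (210, 109), (211, 90), (212, 61), (213, 34), (214, 40), (215, 45), (216, 75), (217, 97), (218, 111), (219, 112), (220, 115), (221, 131), (222, 143), (223, 140), (224, 134), (225, 133), (226, 132), (227, 134), (228, 135), (229, 129), (230, 133), (231, 130), (232, 121), (233, 118), (234, 118), (235, 113), (236, 112), (237, 113), (238, 106), (239, 107), (240, 115), (241, 105)]
```

Run:
```python
from h import *
np.set_printoptions(precision=4,suppress=True)
s=snap('side');t=snap('top')
for r,z,o in((177.8,.066,.082),(182.3,.06,.068),(211.5,.066,-.068),(216.3,.06,-.082),(220.6,.06,-.09)):
    q=ray(s,(304.3,r),z);print(r,q,'centre y',q[1]+o)
g=cv2.cvtColor(t['image'],cv2.COLOR_BGR2GRAY)
print('toprow194',[(c,int(g[194,c])) for c in list(range(284,298))+list(range(337,355))])
print('topcol317',[(c,int(g[c,317])) for c in list(range(160,175))+list(range(212,226))])
for u in((317.5,194),(318.0,194),(318.5,194)):print(ray(t,u,.066))
```

```text
177.8 [ 0.6052 -0.0424  0.066 ] centre y 0.03960427371852286
182.3 [ 0.6037 -0.0285  0.06  ] centre y 0.03945320282072301
211.5 [0.5866 0.1081 0.066 ] centre y 0.040123444248726214
216.3 [0.5852 0.1208 0.06  ] centre y 0.03877422785585856
220.6 [0.583  0.1379 0.06  ] centre y 0.04790350469626789
toprow194 [(284, 108), (285, 108), (286, 107), (287, 104), (288, 94), (289, 68), (290, 41), (291, 30), (292, 31), (293, 40), (294, 55), (295, 73), (296, 93), (297, 102), (337, 103), (338, 103), (339, 101), (340, 91), (341, 64), (342, 39), (343, 32), (344, 30), (345, 42), (346, 64), (347, 81), (348, 82), (349, 74), (350, 67), (351, 65), (352, 64), (353, 65), (354, 65)]
topcol317 [(160, 106), (161, 105), (162, 104), (163, 104), (164, 101), (165, 89), (166, 62), (167, 38), (168, 31), (169, 31), (170, 42), (171, 69), (172, 94), (173, 102), (174, 103), (212, 104), (213, 104), (214, 104), (215, 103), (216, 95), (217, 75), (218, 47), (219, 32), (220, 30), (221, 41), (222, 68), (223, 94), (224, 100), (225, 102)]
[0.5919 0.0385 0.066 ]
[0.5919 0.037  0.066 ]
[0.5919 0.0356 0.066 ]
```

```bash
python3 plan.py 0.562,0.0677,0.1265 0.562,0.0677,0.0875
```

```text
clk 4.50 tcp [0.4406 0.3877 0.1365] psi 92.58 q [ 0.72  0.48  0.05  1.14 -0.    0.68] w 0.0279 g 59.2 F [-0.3 -0.3 -0.9]
0.562,0.0677,0.1265 units [ -5.342 -16.258   0.51 ] /5 [-1.068 -3.252  0.102] /10 [-0.534 -1.626  0.051] /15 [-0.356 -1.084  0.034]
0.562,0.0677,0.0875 units [-0.002  0.002  1.95 ] /5 [-0.    0.    0.39] /10 [-0.     0.     0.195] /15 [-0.    0.    0.13]
```

>>> {"api": "apply_moves", "payload": {"commands": [[-0.267,-0.813,0,0],[-0.267,-0.813,0,0],[-0.267,-0.813,0,0],[-0.267,-0.813,0,0],[-0.267,-0.813,0,0]]}}

```text
clock: 4.92
eef_pos: [0.4714, 0.3072, 0.1371]
tool_rot: [-0.023, 1.0, -0.0, -0.0]
ft_force: [0.3, 0.0, -0.7]
grip_width: 0.0282
grasp_force: 59.3
```

>>> {"api": "apply_moves", "payload": {"commands": [[-0.267,-0.813,0,0],[-0.267,-0.813,0,0],[-0.267,-0.813,0,0],[-0.267,-0.813,0,0],[-0.267,-0.813,0,0]]}}

```text
clock: 5.33
eef_pos: [0.5018, 0.2271, 0.1371]
tool_rot: [-0.023, 1.0, -0.0, -0.0]
ft_force: [0.4, -0.0, -0.8]
grip_width: 0.028
grasp_force: 59.3
```

>>> {"api": "apply_moves", "payload": {"commands": [[-0.267,-0.813,0,0],[-0.267,-0.813,0,0],[-0.267,-0.813,0,0],[-0.267,-0.813,0,0],[-0.267,-0.813,0,0]]}}

```text
clock: 5.75
eef_pos: [0.5321, 0.1471, 0.1371]
tool_rot: [-0.023, 1.0, -0.0, -0.0]
ft_force: [1.1, -0.5, -0.4]
grip_width: 0.0276
grasp_force: 59.3
```

>>> {"api": "apply_moves", "payload": {"commands": [[-0.267,-0.813,0,0],[-0.267,-0.813,0,0],[-0.267,-0.813,0,0],[-0.267,-0.813,0,0],[-0.267,-0.813,0,0]]}}

```text
clock: 6.17
eef_pos: [0.5624, 0.0671, 0.1371]
tool_rot: [-0.022, 1.0, -0.0, -0.0]
ft_force: [0.3, -0.0, -1.1]
grip_width: 0.0278
grasp_force: 59.3
```

>>> {"api": "apply_moves", "payload": {"commands": [[0,0,0.5,0],[0,0,0.5,0],[0,0,0,0],[0,0,0,0],[0,0,0,0]]}}

```text
clock: 6.58
eef_pos: [0.5617, 0.0687, 0.1169]
tool_rot: [-0.023, 1.0, 0.0, -0.001]
ft_force: [0.0, 0.6, -0.9]
grip_width: 0.0278
grasp_force: 59.3
```

```bash
python3 plan.py 0.562,0.0677,0.1165 0.562,0.0677,0.0875;python3 - <<'E'
from h import *
s=snap('side');p=bot.get_obs()['eef_pos'];cb=p+[.001,0,-.0325]
print('flange ctr, pred',proj(s,cb),'pocket mouth pred',proj(s,[.563,.0677,.06]))
x,y=[int(v) for v in proj(s,cb)]
cv2.imwrite('pics/s2.png',cv2.resize(s['image'][y-40:y+50,x-60:x+60],None,fx=6,fy=6,interpolation=cv2.INTER_CUBIC));print(x-60,y-40)
E
```

```text
clk 6.58 tcp [0.5617 0.0687 0.1169] psi 92.65 q [ 0.12  0.46 -0.04  1.07  0.    0.08] w 0.0278 g 59.3 F [ 0.   0.6 -0.9]
0.562,0.0677,0.1165 units [-0.012 -0.053  0.02 ] /5 [-0.002 -0.011  0.004] /10 [-0.001 -0.005  0.002] /15 [-0.001 -0.004  0.001]
0.562,0.0677,0.0875 units [-0.002 -0.     1.45 ] /5 [-0.   -0.    0.29] /10 [-0.    -0.     0.145] /15 [-0.    -0.     0.097]
flange ctr, pred [314.45061689 197.36739237] pocket mouth pred [314.63937581 204.12155219]
254 157
```

View pics/s2.png

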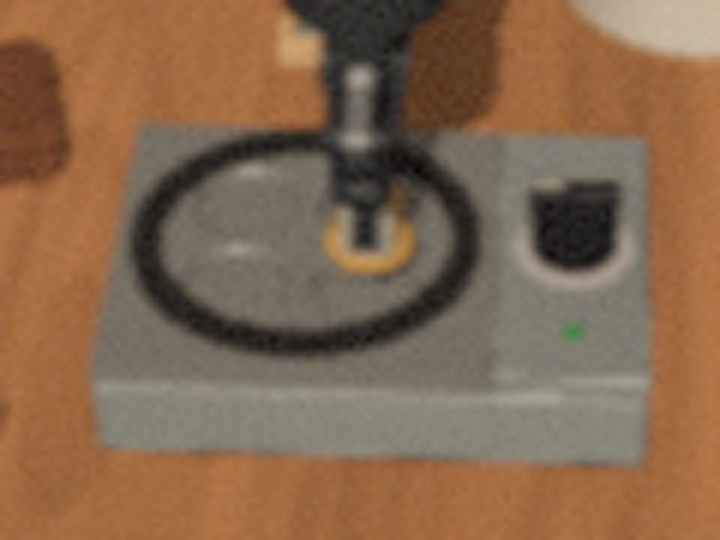

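The cap hangs over the near-right pocket, and the ring and cap positions in this same view allow a relative check.

Run:
```python
from h import *
np.set_printoptions(precision=3,suppress=True)
s=snap('side');p=bot.get_obs()['eef_pos'];cb=p+[.001,0,-.0325]
a=np.linspace(0,2*np.pi,180)
F=np.array([proj(s,cb+[.02*np.cos(v),.02*np.sin(v),z]) for v in a for z in(0,.005)]);print('pred flange',F.min(0),F.max(0))
im=s['image'].astype(float);hs=cv2.cvtColor(s['image'],cv2.COLOR_BGR2HSV)
sat=hs[:,:,1].astype(int)
for r in range(194,203):print(r,sat[r,302:330].tolist())
print('col',sat[190:208,312].tolist(),sat[190:208,318].tolist())
g=cv2.cvtColor(s['image'],cv2.COLOR_BGR2GRAY)
for r in(196,198,200):print(r,g[r,272:290].tolist(),g[r,322:342].tolist())
R=np.array([proj(s,[.5943+.082*np.cos(v),.039+.082*np.sin(v),.066]) for v in a]);print('pred ring outer',R.min(0),R.max(0))
```

```text
pred flange [306.981 191.287] [321.708 201.958]
194 [49, 43, 47, 39, 43, 62, 101, 112, 83, 61, 48, 17, 10, 27, 27, 39, 57, 86, 143, 163, 106, 61, 44, 44, 41, 47, 47, 40]
195 [45, 43, 53, 47, 48, 77, 116, 130, 96, 65, 46, 30, 12, 23, 44, 44, 54, 93, 136, 157, 132, 79, 45, 48, 44, 42, 51, 67]
196 [47, 51, 40, 41, 44, 81, 129, 132, 98, 66, 47, 12, 6, 21, 30, 39, 52, 99, 144, 161, 135, 88, 44, 41, 45, 45, 42, 52]
197 [46, 49, 49, 43, 46, 87, 127, 138, 104, 70, 60, 40, 37, 10, 33, 41, 61, 102, 146, 157, 148, 92, 39, 44, 48, 46, 46, 43]
198 [41, 49, 47, 53, 47, 80, 120, 139, 110, 93, 81, 80, 88, 87, 73, 53, 71, 121, 148, 152, 148, 75, 41, 44, 40, 47, 42, 52]
199 [47, 46, 47, 46, 42, 54, 103, 128, 136, 123, 118, 117, 116, 111, 111, 100, 108, 144, 152, 152, 113, 60, 44, 53, 43, 51, 46, 57]
200 [44, 54, 44, 46, 44, 51, 66, 99, 132, 142, 140, 139, 146, 137, 140, 138, 146, 148, 155, 126, 79, 42, 47, 46, 41, 54, 54, 78]
201 [51, 43, 52, 43, 47, 43, 51, 64, 100, 127, 146, 150, 153, 150, 156, 156, 150, 137, 115, 72, 43, 47, 44, 44, 47, 51, 49, 61]
202 [47, 47, 47, 49, 51, 44, 44, 46, 52, 70, 99, 116, 132, 125, 122, 126, 114, 84, 50, 38, 45, 39, 46, 47, 50, 62, 55, 39]
col [23, 55, 56, 51, 48, 46, 47, 60, 81, 118, 140, 146, 99, 50, 42, 50, 41, 50] [117, 80, 56, 53, 57, 54, 52, 61, 71, 108, 146, 150, 114, 52, 38, 44, 47, 48]
196 [120, 116, 109, 90, 54, 41, 39, 36, 63, 94, 107, 112, 110, 112, 112, 110, 107, 110] [126, 107, 102, 110, 111, 113, 100, 72, 49, 35, 45, 70, 94, 106, 109, 112, 125, 133, 144, 132]
198 [123, 112, 103, 78, 57, 37, 31, 40, 63, 93, 106, 115, 111, 108, 112, 110, 116, 121] [109, 91, 95, 110, 114, 106, 99, 70, 44, 29, 37, 59, 95, 104, 112, 119, 126, 142, 151, 150]
200 [118, 109, 107, 92, 68, 40, 46, 37, 62, 88, 101, 108, 111, 110, 110, 112, 114, 112] [84, 96, 111, 115, 112, 90, 75, 42, 45, 30, 37, 70, 93, 109, 106, 114, 120, 131, 144, 151]
pred ring outer [275.34  177.808] [333.879 214.545]
```

Relative to the ring the cap needs about 2.5 mm more +x. I shift, lower and check before letting go.

>>> {"api": "apply_moves", "payload": {"commands": [[-0.13,-0.05,0,0],[0,0,0.5,0],[0,0,0.4,0],[0,0,0.3,0],[0,0,0.2,0]]}}

```text
clock: 7.1
eef_pos: [0.5638, 0.0669, 0.0876]
tool_rot: [-0.022, 1.0, -0.0, -0.001]
ft_force: [-0.4, -0.8, -0.9]
grip_width: 0.0277
grasp_force: 59.3
```

>>> {"api": "apply_moves", "payload": {"commands": [[0,0,0.05,0],[0,0,0.05,0],[0,0,0,0],[0,0,0,0],[0,0,0,0]]}}

```text
clock: 7.52
eef_pos: [0.5652, 0.067, 0.0877]
tool_rot: [-0.022, 1.0, 0.0, 0.0]
ft_force: [0.3, 0.4, -0.5]
grip_width: 0.0282
grasp_force: 59.3
```

>>> {"api": "apply_moves", "payload": {"commands": [[0,0,0,0],[0,0,0,0],[0,0,0,0],[0,0,-0.2,0],[0,0,-0.8,0]], "claw": 0.35}}

```text
clock: 7.93
eef_pos: [0.5629, 0.0668, 0.1053]
tool_rot: [-0.023, 1.0, -0.0, -0.003]
ft_force: [0.3, -0.3, 0.5]
grip_width: 0.0557
grasp_force: 0.0
```

>>> {"api": "apply_moves", "payload": {"commands": [[0,0,-0.9,0],[0,0,-0.9,0],[0,0.9,-0.3,0],[0,0.9,0,0],[0,0.9,0,0]]}}

```text
clock: 8.35
eef_pos: [0.5632, 0.1214, 0.1509]
tool_rot: [-0.022, 1.0, 0.0, 0.001]
ft_force: [-0.6, -0.7, 0.3]
grip_width: 0.0555
grasp_force: 0.0
```

>>> {"api": "apply_moves", "payload": {"commands": [[0,0.9,0,0],[0,0.9,0,0],[0,0.9,0,0],[0,0.9,0,0],[0,0.9,0,0]]}}

```text
clock: 8.77
eef_pos: [0.5584, 0.2118, 0.1498]
tool_rot: [-0.022, 1.0, 0.0, 0.0]
ft_force: [-0.5, -1.0, 0.4]
grip_width: 0.0553
grasp_force: 0.0
```

>>> {"api": "apply_moves", "payload": {"commands": [[0,0.9,0,0],[0,0.9,0,0],[0,0.9,0,0],[0,0,0,0],[0,0,0,0]]}}

```text
clock: 9.18
eef_pos: [0.5558, 0.2655, 0.1495]
tool_rot: [-0.023, 1.0, -0.0, 0.0]
ft_force: [0.3, -0.5, 0.6]
grip_width: 0.0555
grasp_force: 0.0
```

```bash
python3 - <<'E'
from h import *
np.set_printoptions(precision=4,suppress=True)
s=snap('side');t=snap('top')
hs=cv2.cvtColor(s['image'],cv2.COLOR_BGR2HSV);print('row',[hs[r,300:332,1].tolist() for r in(194,198)])
for b in blobs(s,(15,100,90),(32,255,255),(280,175,335,220)):print('cap0 side',b[:3],ray(s,b[0],.068))
for b in blobs(t,(15,100,90),(32,255,255),(290,165,350,225)):print('cap0 top',b[:3],ray(t,b[0],.068))
for b in blobs(s,(17,110,90),(32,255,255),(250,260,420,350)):print('cap1 side',b[:3],ray(s,b[0],.014))
for b in blobs(t,(17,110,90),(32,255,255),(150,150,280,270)):print('cap1 top',b[:3],ray(t,b[0],.014))
a=cv2.resize(s['image'][170:320,230:380],None,fx=3,fy=3,interpolation=cv2.INTER_CUBIC);b=cv2.resize(t['image'][150:300,180:295],(345,450));b2=cv2.resize(t['image'][155:230,280:355],(450,450),interpolation=cv2.INTER_CUBIC)
cv2.imwrite('pics/c1.png',cv2.resize(np.hstack([a,b2]),(800,400)))
E
python3 plan.py 0.5815,0.351,0.131
```

```text
row [[10, 29, 15, 6, 20, 22, 26, 5, 18, 17, 14, 10, 29, 40, 5, 29, 23, 23, 12, 35, 37, 55, 29, 32, 42, 50, 50, 57, 43, 28, 70, 128], [26, 14, 20, 20, 22, 38, 33, 12, 10, 26, 10, 28, 16, 34, 27, 45, 41, 11, 23, 26, 46, 21, 34, 49, 36, 43, 46, 46, 42, 47, 85, 90]]
cap0 side (array([318.4519, 204.963 ]), 22.5, (316, 202, 6, 7)) [0.5511 0.0799 0.068 ]
cap0 top (array([307.3856, 204.1712]), 127.5, (301, 198, 14, 13)) [0.562  0.0675 0.068 ]
cap1 side (array([294.8714, 296.2824]), 212.5, (287, 286, 17, 20)) [0.5799 0.3549 0.014 ]
clk 9.28 tcp [0.5559 0.2642 0.1494] psi 92.56 q [ 0.44  0.53  0.16  1.2  -0.    0.4 ] w 0.0554 g 0.0 F [-0.5 -0.1 -0.5]
0.5815,0.351,0.131 units [-1.472  4.28   0.916] /5 [-0.294  0.856  0.183] /10 [-0.147  0.428  0.092] /15 [-0.098  0.285  0.061]
```

View pics/c1.png

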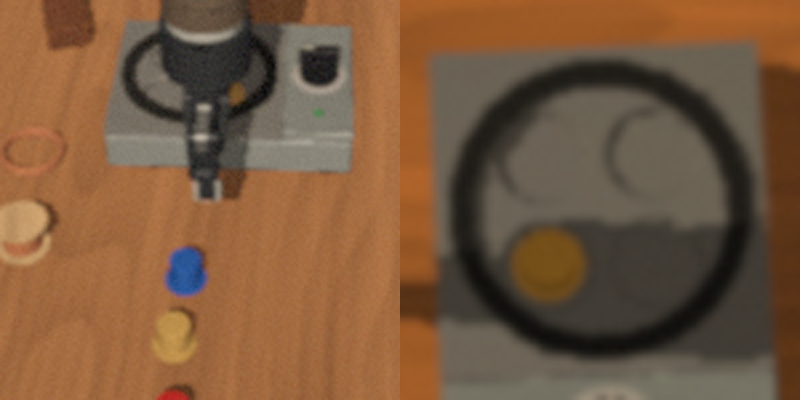

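Cap0 is in its pocket: in the top crop it reads 30 mm from the chamber centre on both axes, as it should. Now the second cap, between blue and red, which hasn't moved.

>>> {"api": "apply_moves", "payload": {"commands": [[-0.287,0.856,0.3,0],[-0.287,0.856,0.3,0],[-0.287,0.856,0.3,0],[-0.287,0.856,0.3,0],[-0.287,0.856,0.3,0]]}}

```text
clock: 9.7
eef_pos: [0.5814, 0.3509, 0.1192]
tool_rot: [-0.022, 1.0, -0.0, -0.0]
ft_force: [0.3, 0.2, 0.2]
grip_width: 0.0559
grasp_force: 0.0
```

>>> {"api": "apply_moves", "payload": {"commands": [[0,0,0.5,0],[0,0,0.5,0],[0,0,0,0],[0,0,0,0],[0,0,0,0]]}}

```text
clock: 10.12
eef_pos: [0.5808, 0.3503, 0.0995]
tool_rot: [-0.022, 1.0, -0.0, -0.0]
ft_force: [-0.8, -0.2, 0.9]
grip_width: 0.0555
grasp_force: 0.0
```

```bash
python3 plan.py 0.5808,0.351,0.0325;python3 - <<'E'
from h import *
s=snap('side')
for b in blobs(s,(17,110,90),(32,255,255),(250,260,420,350)):print('cap1 side',b[:3],ray(s,b[0],.014))
E
```

```text
clk 10.12 tcp [0.5808 0.3503 0.0995] psi 92.49 q [ 0.54  0.69  0.3   1.19 -0.    0.5 ] w 0.0555 g 0.0 F [-0.8 -0.2  0.9]
0.5808,0.351,0.0325 units [-1.000e-03  3.600e-02  3.352e+00] /5 [-0.     0.007  0.67 ] /10 [-0.     0.004  0.335] /15 [-0.     0.002  0.223]
cap1 side (array([294.79519071, 296.37728027]), 201.0, (288, 287, 16, 19)) [0.58001753 0.35515323 0.014     ]
```

>>> {"api": "apply_moves", "payload": {"commands": [[0,0.03,0.8,0],[0,0,0.8,0],[0,0,0.8,0],[0,0,0.8,0],[0,0,0.2,0]]}}

```text
clock: 10.58
eef_pos: [0.5795, 0.3509, 0.0292]
tool_rot: [-0.022, 1.0, -0.001, -0.002]
ft_force: [-1.2, -0.5, -0.3]
grip_width: 0.0554
grasp_force: 0.0
```

>>> {"api": "apply_moves", "payload": {"commands": [[0,0,0,0],[0,0,0,0],[0,0,0,0],[0,0,0,0],[0,0,0,0]], "claw": 1}}

```text
clock: 11.0
eef_pos: [0.5816, 0.3527, 0.0328]
tool_rot: [-0.022, 1.0, 0.001, 0.001]
ft_force: [-0.3, 0.5, 3.0]
grip_width: 0.0278
grasp_force: 59.3
```

>>> {"api": "apply_moves", "payload": {"commands": [[0,0,0,0],[0,0,-0.8,0],[0,0,-0.9,0],[0,0,-0.9,0],[0,0,-0.9,0]]}}

```text
clock: 11.42
eef_pos: [0.5805, 0.3521, 0.1019]
tool_rot: [-0.023, 1.0, -0.0, -0.0]
ft_force: [0.2, 0.8, -0.3]
grip_width: 0.0282
grasp_force: 59.3
```

>>> {"api": "apply_moves", "payload": {"commands": [[0,0,-0.9,0],[0,0,-0.9,0],[0,0,0,0],[0,0,0,0],[0,0,0,0]]}}

```text
clock: 11.83
eef_pos: [0.5802, 0.3519, 0.1361]
tool_rot: [-0.023, 1.0, -0.0, -0.001]
ft_force: [-0.9, -0.5, -0.2]
grip_width: 0.0276
grasp_force: 59.3
```

```bash
python3 plan.py 0.6265,0.0103,0.1365 0.6265,0.0103,0.0875
```

```text
clk 11.83 tcp [0.5802 0.3519 0.1361] psi 92.58 q [ 0.55  0.66  0.36  1.27 -0.    0.5 ] w 0.0276 g 59.3 F [-0.9 -0.5 -0.2]
0.6265,0.0103,0.1365 units [-1.5440e+00 -1.7167e+01 -9.0000e-03] /5 [-3.090e-01 -3.433e+00 -2.000e-03] /10 [-1.540e-01 -1.717e+00 -1.000e-03] /15 [-1.030e-01 -1.144e+00 -1.000e-03]
0.6265,0.0103,0.0875 units [-4.00e-03  2.00e-03  2.45e+00] /5 [-0.001  0.     0.49 ] /10 [-0.     0.     0.245] /15 [-0.     0.     0.163]
```

>>> {"api": "apply_moves", "payload": {"commands": [[-0.077,-0.858,0,0],[-0.077,-0.858,0,0],[-0.077,-0.858,0,0],[-0.077,-0.858,0,0],[-0.077,-0.858,0,0]]}}

```text
clock: 12.25
eef_pos: [0.5922, 0.2646, 0.1365]
tool_rot: [-0.022, 1.0, -0.0, -0.001]
ft_force: [-0.2, -0.9, 1.2]
grip_width: 0.0277
grasp_force: 59.3
```

>>> {"api": "apply_moves", "payload": {"commands": [[-0.077,-0.858,0,0],[-0.077,-0.858,0,0],[-0.077,-0.858,0,0],[-0.077,-0.858,0,0],[-0.077,-0.858,0,0]]}}

```text
clock: 12.67
eef_pos: [0.6037, 0.179, 0.137]
tool_rot: [-0.022, 1.0, -0.0, -0.0]
ft_force: [-0.3, 1.2, -0.6]
grip_width: 0.0283
grasp_force: 59.3
```

>>> {"api": "apply_moves", "payload": {"commands": [[-0.077,-0.858,0,0],[-0.077,-0.858,0,0],[-0.077,-0.858,0,0],[-0.077,-0.858,0,0],[-0.077,-0.858,0,0]]}}

```text
clock: 13.08
eef_pos: [0.6151, 0.0936, 0.137]
tool_rot: [-0.022, 1.0, -0.0, -0.0]
ft_force: [-0.2, 0.2, -1.2]
grip_width: 0.0279
grasp_force: 59.3
```

>>> {"api": "apply_moves", "payload": {"commands": [[-0.077,-0.858,0,0],[-0.077,-0.858,0,0],[-0.077,-0.858,0,0],[-0.077,-0.858,0,0],[-0.077,-0.858,0,0]]}}

```text
clock: 13.5
eef_pos: [0.6264, 0.0083, 0.137]
tool_rot: [-0.022, 1.0, -0.0, -0.0]
ft_force: [0.4, -0.6, -0.7]
grip_width: 0.0279
grasp_force: 59.3
```

>>> {"api": "apply_moves", "payload": {"commands": [[0,0,0.5,0],[0,0,0.5,0],[0,0,0,0],[0,0,0,0],[0,0,0,0]]}}

```text
clock: 13.92
eef_pos: [0.6265, 0.0113, 0.1169]
tool_rot: [-0.023, 1.0, 0.0, -0.001]
ft_force: [0.0, 0.1, -0.4]
grip_width: 0.028
grasp_force: 59.3
```

```bash
python3 plan.py 0.6265,0.0103,0.0875;python3 - <<'E'
from h import *
np.set_printoptions(precision=3,suppress=True)
s=snap('side');p=bot.get_obs()['eef_pos'];cb=p+[0,0,-.0325]
a=np.linspace(0,2*np.pi,180)
F=np.array([proj(s,cb+[.02*np.cos(v),.02*np.sin(v),z]) for v in a for z in(0,.005)]);print('pred flange',F.min(0),F.max(0))
x,y=int(F[:,0].mean()),int(F[:,1].max())
sat=cv2.cvtColor(s['image'],cv2.COLOR_BGR2HSV)[:,:,1]
print(x-14);
for r in range(y-7,y+3):print(r,sat[r,x-14:x+15].tolist())
E
```

```text
clk 13.92 tcp [0.6265 0.0113 0.1169] psi 92.63 q [ 0.02  0.57  0.15  1.14  0.   -0.03] w 0.0280 g 59.3 F [ 0.   0.1 -0.4]
0.6265,0.0103,0.0875 units [ 0.003 -0.052  1.469] /5 [ 0.001 -0.01   0.294] /10 [ 0.    -0.005  0.147] /15 [ 0.    -0.003  0.098]
pred flange [287.018 177.768] [301.238 187.755]
280
180 [45, 52, 40, 44, 46, 41, 44, 47, 69, 70, 61, 51, 25, 6, 10, 37, 43, 59, 94, 153, 166, 153, 121, 91, 40, 95, 45, 71, 77]
181 [44, 44, 47, 44, 44, 46, 43, 67, 100, 89, 78, 63, 28, 24, 21, 37, 38, 50, 99, 145, 163, 167, 159, 104, 36, 24, 39, 74, 40]
182 [48, 46, 48, 48, 43, 35, 50, 102, 120, 107, 81, 64, 32, 23, 18, 32, 43, 54, 92, 150, 152, 156, 141, 91, 56, 39, 40, 57, 52]
183 [44, 42, 49, 51, 40, 36, 53, 127, 148, 127, 89, 64, 37, 47, 39, 27, 34, 58, 101, 145, 161, 148, 140, 77, 40, 45, 41, 48, 49]
184 [44, 47, 49, 39, 49, 43, 71, 139, 155, 136, 100, 91, 100, 111, 112, 72, 53, 74, 121, 159, 156, 166, 117, 57, 45, 47, 45, 41, 50]
185 [47, 47, 53, 58, 53, 45, 50, 137, 139, 142, 128, 128, 133, 135, 130, 115, 107, 117, 147, 155, 151, 156, 89, 47, 35, 46, 53, 40, 50]
186 [51, 47, 34, 58, 39, 49, 56, 67, 111, 128, 136, 143, 143, 151, 155, 152, 140, 154, 154, 155, 154, 123, 50, 46, 45, 39, 50, 44, 48]
187 [45, 65, 60, 83, 75, 70, 39, 37, 64, 76, 104, 128, 153, 150, 152, 155, 160, 150, 145, 140, 106, 50, 43, 39, 52, 45, 46, 43, 43]
188 [58, 61, 53, 40, 47, 60, 49, 43, 41, 47, 64, 79, 94, 113, 128, 136, 132, 123, 97, 81, 44, 53, 48, 42, 43, 48, 45, 52, 46]
189 [67, 56, 58, 53, 55, 45, 40, 53, 40, 42, 39, 41, 47, 51, 56, 57, 53, 47, 49, 39, 37, 54, 52, 48, 39, 46, 44, 43, 49]
```

>>> {"api": "apply_moves", "payload": {"commands": [[-0.08,-0.05,0,0],[0,0,0.5,0],[0,0,0.4,0],[0,0,0.3,0],[0,0,0.2,0]]}}

```text
clock: 14.38
eef_pos: [0.6276, 0.0099, 0.0875]
tool_rot: [-0.023, 1.0, 0.0, -0.001]
ft_force: [0.2, 0.5, -0.4]
grip_width: 0.0284
grasp_force: 59.3
```

>>> {"api": "apply_moves", "payload": {"commands": [[0,0,0.05,0],[0,0,0.05,0],[0,0,0,0],[0,0,0,0],[0,0,0,0]]}}

```text
clock: 14.8
eef_pos: [0.6289, 0.0098, 0.0876]
tool_rot: [-0.022, 1.0, -0.0, 0.0]
ft_force: [0.5, 0.4, -0.3]
grip_width: 0.0282
grasp_force: 59.5
```

>>> {"api": "apply_moves", "payload": {"commands": [[0,0,0,0],[0,0,0,0],[0,0,0,0],[0,0,-0.2,0],[0,0,-0.8,0]], "claw": 0.35}}

```text
clock: 15.22
eef_pos: [0.6266, 0.0098, 0.105]
tool_rot: [-0.022, 1.0, 0.0, -0.003]
ft_force: [-0.3, -0.3, -0.3]
grip_width: 0.0554
grasp_force: 0.0
```

>>> {"api": "apply_moves", "payload": {"commands": [[0,0,-0.9,0],[0,0,-0.9,0],[0.4,-0.6,-0.5,0],[0.6,-0.8,0,0],[0.6,-0.8,0,0]]}}

```text
clock: 15.63
eef_pos: [0.5987, -0.0364, 0.1546]
tool_rot: [-0.023, 1.0, -0.0, 0.001]
ft_force: [-0.2, -0.5, -1.2]
grip_width: 0.0554
grasp_force: 0.0
```

>>> {"api": "apply_moves", "payload": {"commands": [[0.6,-0.8,0,0],[0.6,-0.8,0,0],[0.6,-0.8,0,0],[0.6,-0.8,0,0],[0.6,-0.8,0,0]]}}

```text
clock: 16.05
eef_pos: [0.5409, -0.1196, 0.1535]
tool_rot: [-0.022, 1.0, -0.0, -0.0]
ft_force: [-0.4, -0.6, 0.3]
grip_width: 0.0556
grasp_force: 0.0
```

>>> {"api": "apply_moves", "payload": {"commands": [[0.6,-0.8,0,0],[0.6,-0.8,0,0],[0.6,-0.8,0,0],[0.6,-0.8,0,0],[0,0,0,0]]}}

```text
clock: 16.47
eef_pos: [0.4944, -0.1872, 0.1534]
tool_rot: [-0.02, 1.0, -0.001, -0.001]
ft_force: [0.4, -0.0, 0.7]
grip_width: 0.0555
grasp_force: 0.0
```

```bash
python3 plan.py 0.4145,-0.283,0.131
python3 - <<'E'
from h import *
s=snap('side');t=snap('top')
for n,c,box,z in(('t',t,(290,165,350,225),.068),('s',s,(275,170,335,220),.068)):
    for b in blobs(c,(15,100,80),(32,255,255),box):print(n,b[:3],ray(c,b[0],z))
a=cv2.resize(s['image'][120:240,260:400],(467,400),interpolation=cv2.INTER_CUBIC);b=cv2.resize(t['image'][155:255,280:360],(320,400),interpolation=cv2.INTER_CUBIC)
cv2.imwrite('pics/c2.png',np.hstack([a,b]))
E
```

```text
clk 16.47 tcp [ 0.4944 -0.1872  0.1534] psi 92.33 q [-0.36  0.36 -0.1   1.11 -0.   -0.4 ] w 0.0555 g 0.0 F [ 0.4 -0.   0.7]
0.4145,-0.283,0.131 units [ 4.185 -4.624  1.133] /5 [ 0.837 -0.925  0.227] /10 [ 0.419 -0.462  0.113] /15 [ 0.279 -0.308  0.076]
t (array([308.11746988, 204.39457831]), 166.0, (301, 197, 15, 16)) [0.56137844 0.06541003 0.068     ]
t (array([327.00820513, 182.85333333]), 162.5, (320, 176, 15, 15)) [0.62424376 0.01103265 0.068     ]
s (array([314.5018315, 202.0970696]), 182.0, (307, 193, 16, 18)) [0.56316074 0.06862421 0.068     ]
s (array([294.1756487 , 187.86826347]), 167.0, (288, 180, 14, 17)) [0.62775769 0.01044059 0.068     ]
```

View pics/c2.png

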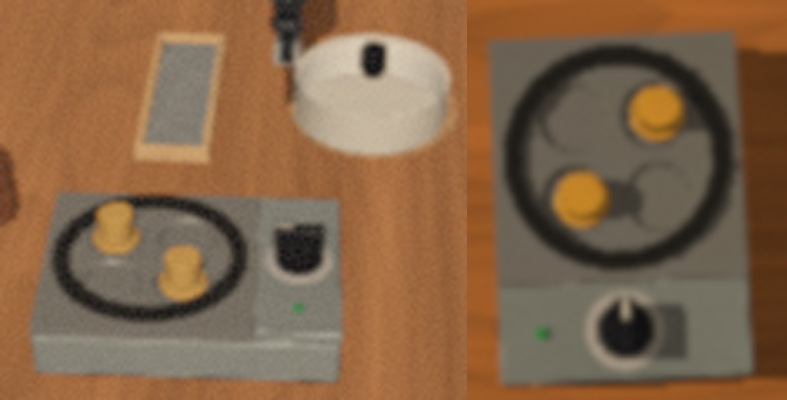

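Both caps stand flat in diagonal pockets, and their mean gives the chamber at about (0.596, 0.039). Now the lid handle, at side (371,137) and top (431,257).

>>> {"api": "apply_moves", "payload": {"commands": [[0.83,-0.92,0,0],[0.83,-0.92,0,0],[0.83,-0.92,0,0],[0.83,-0.92,0,0],[0.83,-0.92,0,0]]}}

```text
clock: 16.98
eef_pos: [0.4182, -0.28, 0.1534]
tool_rot: [-0.023, 1.0, -0.0, 0.0]
ft_force: [-0.8, 0.6, -0.2]
grip_width: 0.0553
grasp_force: 0.0
```

>>> {"api": "apply_moves", "payload": {"commands": [[0,0,0.6,0],[0,0,0.6,0],[0,0,0,0],[0,0,0,0],[0,0,0,0]]}}

```text
clock: 17.4
eef_pos: [0.419, -0.2796, 0.1298]
tool_rot: [-0.023, 1.0, -0.0, 0.0]
ft_force: [0.1, -0.1, -0.4]
grip_width: 0.0554
grasp_force: 0.0
```

```bash
python3 plan.py 0.4145,-0.283,0.079
python3 - <<'E'
from h import *
s=snap('side');o=bot.get_obs()['eef_pos'];print('tip pred',proj(s,o-[0,0,.022]),'handle top pred',proj(s,[.4145,-.283,.078]))
cv2.imwrite('pics/l1.png',cv2.resize(s['image'][95:175,325:425],None,fx=6,fy=6,interpolation=cv2.INTER_CUBIC))
E
```

```text
clk 17.40 tcp [ 0.419  -0.2796  0.1298] psi 92.64 q [-0.59  0.34 -0.2   1.03  0.   -0.63] w 0.0554 g 0.0 F [ 0.1 -0.1 -0.4]
0.4145,-0.283,0.079 units [ 0.235 -0.159  2.538] /5 [ 0.047 -0.032  0.508] /10 [ 0.024 -0.016  0.254] /15 [ 0.016 -0.011  0.169]
tip pred [370.25133843 126.42421778] handle top pred [371.19315822 133.94807116]
```

View pics/l1.png

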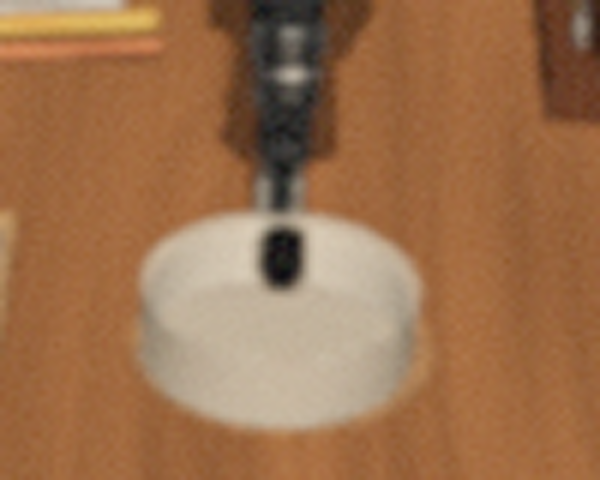

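Jaws (372) and handle (372) are already aligned in x in the side crop, so I keep x. Lower, grip and lift.

>>> {"api": "apply_moves", "payload": {"commands": [[0.03,-0.16,0,0],[0,0,0.8,0],[0,0,0.8,0],[0,0,0.6,0],[0,0,0.3,0]]}}

```text
clock: 17.87
eef_pos: [0.4176, -0.2828, 0.0783]
tool_rot: [-0.023, 1.0, 0.0, -0.001]
ft_force: [-0.8, 0.4, 0.2]
grip_width: 0.0555
grasp_force: 0.0
```

>>> {"api": "apply_moves", "payload": {"commands": [[0,0,0,0],[0,0,0,0],[0,0,0,0],[0,0,0,0],[0,0,0,0]], "claw": 1}}

```text
clock: 18.28
eef_pos: [0.4187, -0.2836, 0.0802]
tool_rot: [-0.022, 1.0, -0.001, 0.001]
ft_force: [0.5, -1.2, 2.0]
grip_width: 0.0258
grasp_force: 59.3
```

>>> {"api": "apply_moves", "payload": {"commands": [[0,0,0,0],[0,0,0,0],[0,0,-0.5,0],[0,0,-0.7,0],[0,0,-0.7,0]]}}

```text
clock: 18.7
eef_pos: [0.4171, -0.2826, 0.1174]
tool_rot: [-0.022, 1.0, 0.001, -0.001]
ft_force: [0.7, 0.1, -1.8]
grip_width: 0.0259
grasp_force: 59.2
```

>>> {"api": "apply_moves", "payload": {"commands": [[0,0,-0.8,0],[0,0,-0.8,0],[0,0,-0.8,0],[0,0,-0.8,0],[0,0,-0.8,0]]}}

```text
clock: 19.12
eef_pos: [0.4174, -0.2828, 0.1982]
tool_rot: [-0.022, 1.0, 0.0, -0.0]
ft_force: [0.2, 0.0, -1.9]
grip_width: 0.0259
grasp_force: 59.2
```

```bash
python3 plan.py 0.596,0.039,0.195 0.596,0.039,0.145
python3 - <<'E'
from h import *
s=snap('side')
cv2.imwrite('pics/l2.png',cv2.resize(s['image'][70:190,300:440],None,fx=5,fy=5,interpolation=cv2.INTER_CUBIC))
E
```

```text
clk 19.12 tcp [ 0.4174 -0.2828  0.1982] psi 92.58 q [-0.6   0.28 -0.09  1.2  -0.   -0.64] w 0.0259 g 59.2 F [ 0.2  0.  -1.9]
0.596,0.039,0.195 units [-9.645 15.672  0.161] /5 [-1.929  3.134  0.032] /10 [-0.964  1.567  0.016] /15 [-0.643  1.045  0.011]
0.596,0.039,0.145 units [-2.0e-03 -1.0e-03  2.5e+00] /5 [-0.  -0.   0.5] /10 [-0.   -0.    0.25] /15 [-0.    -0.     0.167]
```

View pics/l2.png

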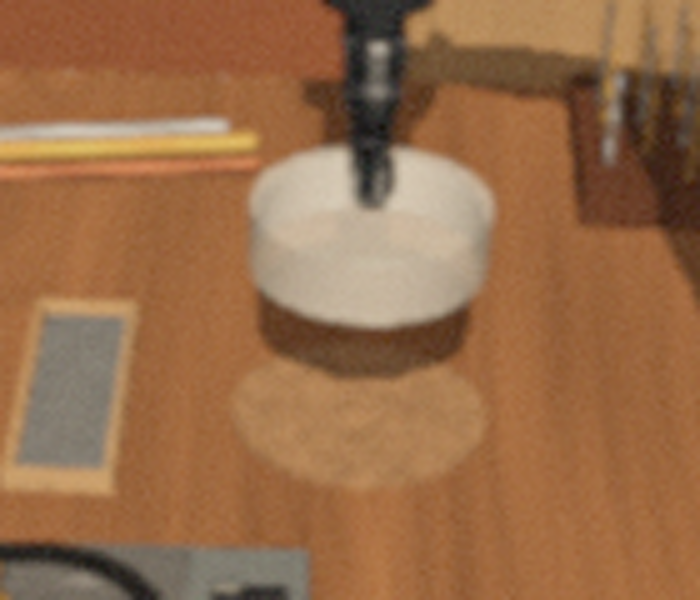

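Lid hangs level above its mat (mat centre at about (372,152) in the side view). Carry it over the chamber.

>>> {"api": "apply_moves", "payload": {"commands": [[-0.482,0.784,0,0],[-0.482,0.784,0,0],[-0.482,0.784,0,0],[-0.482,0.784,0,0],[-0.482,0.784,0,0]]}}

```text
clock: 19.58
eef_pos: [0.4623, -0.2017, 0.1968]
tool_rot: [-0.022, 1.0, 0.0, -0.001]
ft_force: [0.2, -0.3, -1.8]
grip_width: 0.0257
grasp_force: 59.2
```

>>> {"api": "apply_moves", "payload": {"commands": [[-0.482,0.784,0,0],[-0.482,0.784,0,0],[-0.482,0.784,0,0],[-0.482,0.784,0,0],[-0.482,0.784,0,0]]}}

```text
clock: 20.0
eef_pos: [0.507, -0.1212, 0.1967]
tool_rot: [-0.022, 1.0, 0.0, -0.001]
ft_force: [-0.5, -0.5, -1.9]
grip_width: 0.0261
grasp_force: 59.2
```

>>> {"api": "apply_moves", "payload": {"commands": [[-0.482,0.784,0,0],[-0.482,0.784,0,0],[-0.482,0.784,0,0],[-0.482,0.784,0,0],[-0.482,0.784,0,0]]}}

```text
clock: 20.42
eef_pos: [0.5516, -0.0408, 0.1967]
tool_rot: [-0.022, 1.0, 0.0, -0.001]
ft_force: [0.9, 0.3, -1.6]
grip_width: 0.026
grasp_force: 59.2
```

>>> {"api": "apply_moves", "payload": {"commands": [[-0.482,0.784,0,0],[-0.482,0.784,0,0],[-0.482,0.784,0,0],[-0.482,0.784,0,0],[-0.482,0.784,0,0]]}}

```text
clock: 20.83
eef_pos: [0.5962, 0.0396, 0.1965]
tool_rot: [-0.023, 1.0, -0.0, -0.001]
ft_force: [0.1, 0.0, -1.8]
grip_width: 0.0254
grasp_force: 59.2
```

>>> {"api": "apply_moves", "payload": {"commands": [[0,0,0.6,0],[0,0,0.6,0],[0,0,0.4,0],[0,0,0,0],[0,0,0,0]]}}

```text
clock: 21.25
eef_pos: [0.5957, 0.0386, 0.1644]
tool_rot: [-0.022, 1.0, -0.0, -0.001]
ft_force: [-0.1, -0.5, -1.5]
grip_width: 0.026
grasp_force: 59.3
```

```bash
python3 plan.py 0.596,0.039,0.145
python3 - <<'E'
from h import *
s=snap('side')
p=bot.get_obs()['eef_pos'];a=np.linspace(0,6.283,180)
for nm,c,r in(('rim',p-[0,0,.0755],.076),('ring',[.595,.039,.066],.082)):
    F=np.array([proj(s,np.array(c)+[r*np.cos(v),r*np.sin(v),0]) for v in a]);print(nm,'pred',F.min(0),F.max(0))
cv2.imwrite('pics/l3.png',cv2.resize(s['image'][130:250,245:385],None,fx=5,fy=5,interpolation=cv2.INTER_CUBIC))
E
```

```text
clk 21.25 tcp [0.5957 0.0386 0.1644] psi 92.56 q [ 0.06  0.48  0.12  1.21 -0.    0.02] w 0.0260 g 59.3 F [-0.1 -0.5 -1.5]
0.596,0.039,0.145 units [-0.02   0.02   0.972] /5 [-0.004  0.004  0.194] /10 [-0.002  0.002  0.097] /15 [-0.001  0.001  0.065]
rim pred [276.25392096 172.31785181] [331.09172485 206.11974167]
ring pred [275.09367368 177.79584595] [333.62879704 214.52902781]
```

View pics/l3.png

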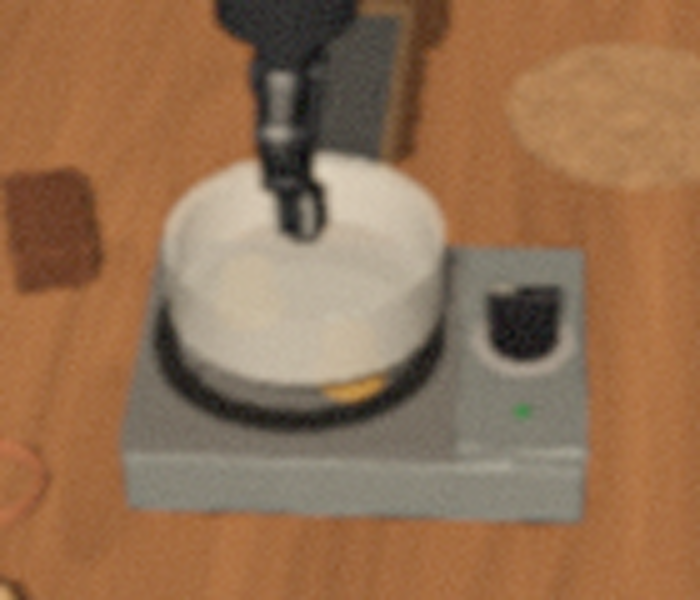

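Run:
```python
from h import *
s=snap('side')
p=bot.get_obs()['eef_pos'];a=np.linspace(0,6.283,360)
c=p-[0,0,.0755]
F=np.array([proj(s,c+[.076*np.cos(v),.076*np.sin(v),z]) for v in a for z in(0,.022,.044)]);print('cyl pred',F.min(0),F.max(0))
g=s['image'].astype(int)
for r in(180,184,188):print(r,s['image'][r,271:285].mean(1).round().tolist(),s['image'][r,326:342].mean(1).round().tolist())
hull=cv2.convexHull(F.astype(np.float32))[:,0]
for r in(180,184,188):
    xs=[]
    for i in range(len(hull)):
        A,B=hull[i],hull[(i+1)%len(hull)]
        if (A[1]-r)*(B[1]-r)<0:xs.append(A[0]+(r-A[1])/(B[1]-A[1])*(B[0]-A[0]))
    print(r,xs)
for cc in(304,305,306):print(s['image'][155:170,cc].mean(1).round().tolist(),s['image'][200:218,cc].mean(1).round().tolist())
print(proj(s,p),proj(s,p-[0,0,.022]))
```

```text
cyl pred [275.03246858 159.61269269] [331.05250644 205.96309867]
180 [109.0, 115.0, 115.0, 113.0, 117.0, 115.0, 133.0, 154.0, 158.0, 150.0, 155.0, 160.0, 166.0, 173.0] [173.0, 176.0, 173.0, 168.0, 161.0, 156.0, 141.0, 115.0, 86.0, 90.0, 103.0, 110.0, 112.0, 120.0, 120.0, 122.0]
184 [111.0, 116.0, 109.0, 109.0, 109.0, 106.0, 113.0, 128.0, 138.0, 148.0, 164.0, 173.0, 172.0, 172.0] [169.0, 175.0, 171.0, 167.0, 153.0, 133.0, 117.0, 85.0, 74.0, 91.0, 106.0, 114.0, 120.0, 121.0, 125.0, 120.0]
188 [115.0, 113.0, 111.0, 112.0, 106.0, 109.0, 109.0, 119.0, 128.0, 133.0, 141.0, 146.0, 157.0, 164.0] [150.0, 143.0, 132.0, 132.0, 119.0, 116.0, 107.0, 80.0, 76.0, 92.0, 109.0, 121.0, 124.0, 123.0, 122.0, 117.0]
180 [np.float32(331.0168), np.float32(275.2525)]
184 [np.float32(330.98395), np.float32(275.5861)]
188 [np.float32(330.95108), np.float32(275.91968)]
[60.0, 84.0, 62.0, 38.0, 37.0, 31.0, 25.0, 36.0, 31.0, 42.0, 56.0, 50.0, 35.0, 38.0, 59.0] [179.0, 176.0, 181.0, 181.0, 179.0, 172.0, 137.0, 95.0, 101.0, 106.0, 109.0, 86.0, 58.0, 29.0, 34.0, 33.0, 75.0, 103.0]
[55.0, 61.0, 53.0, 34.0, 35.0, 23.0, 35.0, 30.0, 24.0, 32.0, 36.0, 30.0, 42.0, 56.0, 91.0] [179.0, 181.0, 179.0, 176.0, 178.0, 170.0, 141.0, 97.0, 97.0, 108.0, 105.0, 91.0, 59.0, 39.0, 36.0, 46.0, 73.0, 102.0]
[49.0, 51.0, 42.0, 32.0, 30.0, 32.0, 48.0, 53.0, 62.0, 48.0, 42.0, 27.0, 40.0, 60.0, 93.0] [177.0, 181.0, 181.0, 179.0, 181.0, 172.0, 138.0, 94.0, 96.0, 111.0, 109.0, 89.0, 55.0, 46.0, 29.0, 46.0, 79.0, 101.0]
[302.67914078 166.05034214] [302.92862588 172.70677518]
```

The lid reads about 3.5–4 mm short in x relative to the ring in this view. I correct and lower to just above the ring, then recheck.

>>> {"api": "apply_moves", "payload": {"commands": [[-0.18,0.02,0.3,0],[0,0,0.4,0],[0,0,0.3,0],[0,0,0,0],[0,0,0,0]]}}

```text
clock: 21.77
eef_pos: [0.5994, 0.0393, 0.1443]
tool_rot: [-0.022, 1.0, -0.0, -0.001]
ft_force: [-0.8, -1.1, -1.2]
grip_width: 0.0261
grasp_force: 59.3
```

```bash
python3 plan.py
python3 - <<'E'
from h import *
s=snap('side');t=snap('top')
p=bot.get_obs()['eef_pos'];a=np.linspace(0,6.283,360)
c=p-[0,0,.0755]
for cam,lbl in((s,'s'),(t,'t')):
  for nm,cc,r,zs in(('lid',c,.076,(0,.044)),('ring',np.array([.595,.039,.06]),.082,(0,.006))):
    F=np.array([proj(cam,cc+[r*np.cos(v),r*np.sin(v),z]) for v in a for z in zs]);print(lbl,nm,F.min(0),F.max(0),(F.min(0)+F.max(0))/2)
G=s['image'].mean(2).round().astype(int)
for r in(180,186,192,196,200):print(r,G[r,271:285].tolist(),G[r,326:342].tolist())
print(G[200:222,304].tolist(),G[200:222,300].tolist())
b=cv2.resize(t['image'][155:255,275:375],(400,400),interpolation=cv2.INTER_CUBIC);d=cv2.resize(s['image'][150:230,260:345],(400,376),interpolation=cv2.INTER_CUBIC)
cv2.imwrite('pics/l4.png',np.hstack([d,b[:376]]))
E
```

```text
clk 21.77 tcp [0.5994 0.0393 0.1443] psi 92.57 q [0.07 0.5  0.1  1.17 0.   0.02] w 0.0261 g 59.3 F [-0.8 -1.1 -1.2]
s lid [274.28014985 165.64895078] [329.75863247 211.9660222 ] [302.01939116 188.80748649]
s ring [275.09360973 177.79502919] [333.63067609 216.21908382] [304.36214291 197.00705651]
t lid [290.09912529 161.64177525] [344.99911473 217.34415519] [317.54912001 189.49296522]
t ring [288.83328584 165.08973773] [345.72314645 221.50332919] [317.27821615 193.29653346]
180 [107, 114, 113, 112, 115, 121, 151, 166, 170, 164, 159, 159, 164, 170] [176, 174, 165, 169, 164, 155, 126, 108, 112, 107, 109, 108, 113, 121, 123, 119]
186 [116, 115, 106, 110, 107, 128, 150, 162, 154, 152, 154, 156, 163, 164] [166, 169, 164, 158, 156, 136, 97, 73, 90, 106, 106, 115, 119, 120, 124, 119]
192 [113, 109, 111, 108, 99, 85, 90, 109, 130, 150, 162, 168, 172, 173] [169, 158, 142, 131, 113, 91, 67, 64, 97, 102, 108, 114, 124, 122, 118, 106]
196 [115, 111, 111, 102, 80, 60, 72, 105, 128, 140, 149, 153, 157, 163] [146, 142, 136, 128, 113, 93, 62, 57, 90, 104, 108, 110, 122, 129, 143, 134]
200 [108, 114, 109, 105, 90, 60, 51, 79, 123, 137, 153, 153, 162, 158] [142, 135, 128, 117, 92, 55, 38, 62, 90, 103, 103, 111, 116, 127, 141, 150]
[176, 179, 178, 178, 181, 178, 181, 178, 179, 181, 182, 174, 147, 97, 34, 36, 71, 101, 113, 113, 111, 126] [177, 179, 178, 179, 179, 179, 179, 181, 181, 180, 180, 171, 137, 80, 36, 50, 73, 103, 109, 110, 116, 128]
```

View pics/l4.png

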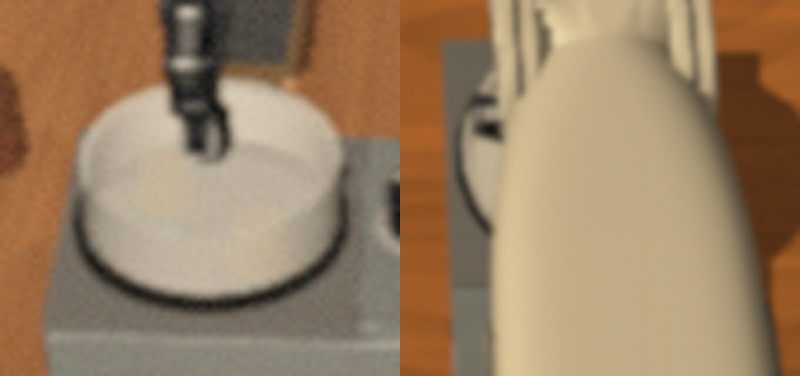

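The lid rim sits symmetrically inside the ring's outer edge (about 2.7 px of ring visible each side). Now press down.

>>> {"api": "apply_moves", "payload": {"commands": [[0,0,0.1,0],[0,0,0.1,0],[0,0,0.1,0],[0,0,0,0],[0,0,0,0]]}}

```text
clock: 22.28
eef_pos: [0.6005, 0.0394, 0.1401]
tool_rot: [-0.022, 1.0, 0.0, 0.001]
ft_force: [-0.0, 0.6, 3.5]
grip_width: 0.0259
grasp_force: 59.8
```

>>> {"api": "apply_moves", "payload": {"commands": [[0,0,0.1,0],[0,0,0.05,0],[0,0,0,0],[0,0,0,0],[0,0,0,0]]}}

```text
clock: 22.7
eef_pos: [0.6005, 0.0395, 0.1372]
tool_rot: [-0.023, 1.0, 0.0, 0.001]
ft_force: [-0.5, 0.4, 5.3]
grip_width: 0.0259
grasp_force: 60.3
```

>>> {"api": "apply_moves", "payload": {"commands": [[0,0,0.1,0],[0,0,0,0],[0,0,0,0],[0,0,0,0],[0,0,0,0]]}}

```text
clock: 23.12
eef_pos: [0.6006, 0.0394, 0.1371]
tool_rot: [-0.022, 1.0, 0.0, 0.001]
ft_force: [-3.7, -0.2, 15.2]
grip_width: 0.0257
grasp_force: 61.2
```

>>> {"api": "apply_moves", "payload": {"commands": [[0,0,0.1,0],[0,0,0,0],[0,0,0,0],[0,0,0,0],[0,0,0,0]]}}

```text
clock: 23.53
eef_pos: [0.6006, 0.0394, 0.137]
tool_rot: [-0.022, 1.0, 0.0, 0.002]
ft_force: [-7.8, -1.0, 21.8]
grip_width: 0.026
grasp_force: 62.0
```

>>> {"api": "apply_moves", "payload": {"commands": [[0,0,0.05,0],[0,0,0,0],[0,0,0,0],[0,0,0,0],[0,0,0,0]]}}

```text
clock: 23.95
eef_pos: [0.6006, 0.0394, 0.137]
tool_rot: [-0.022, 1.0, 0.0, 0.003]
ft_force: [-9.7, -0.2, 26.5]
grip_width: 0.0256
grasp_force: 62.4
```

Bottomed at z 0.137 with the force rising, so the seal is home. Relax, open and rise.

>>> {"api": "apply_moves", "payload": {"commands": [[0,0,-0.15,0],[0,0,-0.12,0],[0,0,0,0],[0,0,0,0],[0,0,0,0]]}}

```text
clock: 24.37
eef_pos: [0.6002, 0.0394, 0.1372]
tool_rot: [-0.022, 1.0, 0.0, 0.0]
ft_force: [-2.0, 1.7, 7.0]
grip_width: 0.0257
grasp_force: 60.4
```

>>> {"api": "apply_moves", "payload": {"commands": [[0,0,0,0],[0,0,0,0],[0,0,0,0],[0,0,0,0],[0,0,0,0]], "claw": 0.35}}

```text
clock: 24.78
eef_pos: [0.5998, 0.0393, 0.1361]
tool_rot: [-0.022, 1.0, -0.0, -0.0]
ft_force: [-0.2, 0.3, -0.5]
grip_width: 0.0555
grasp_force: 0.0
```

>>> {"api": "apply_moves", "payload": {"commands": [[0,0,-0.3,0],[0,0,-0.8,0],[0,0,-0.8,0],[0,0,-0.8,0],[0,0,-0.8,0]]}}

```text
clock: 25.2
eef_pos: [0.6, 0.0394, 0.2078]
tool_rot: [-0.022, 1.0, -0.0, 0.0]
ft_force: [0.3, -0.8, -0.6]
grip_width: 0.0552
grasp_force: 0.0
```

```bash
python3 plan.py 0.47,0.0335,0.20 0.47,0.0335,0.105
python3 - <<'E'
from h import *
s=snap('side')
a=np.linspace(0,6.283,360)
for z0 in(.061,.066):
    F=np.array([proj(s,np.array([.595,.039,z0])+[.076*np.cos(v),.076*np.sin(v),z]) for v in a for z in(0,.044)]);print(z0,F.min(0),F.max(0))
G=s['image'].mean(2).round().astype(int)
for r in(184,196,200):print(r,G[r,271:285].tolist(),G[r,326:342].tolist())
print('near',G[206:222,304].tolist(),'far',G[160:185,300].tolist())
for q in(.44,.47):print('knob',proj(s,[.47,.0335,.098]))
cv2.imwrite('pics/k1.png',cv2.resize(s['image'][150:230,270:375],None,fx=6,fy=6,interpolation=cv2.INTER_CUBIC))
E
```

```text
clk 25.20 tcp [0.6    0.0394 0.2078] psi 92.58 q [ 0.07  0.46  0.21  1.32 -0.    0.02] w 0.0552 g 0.0 F [ 0.3 -0.8 -0.6]
0.47,0.0335,0.20 units [ 6.509e+00 -1.000e-03  3.900e-01] /5 [ 1.302 -0.     0.078] /10 [ 0.651 -0.     0.039] /15 [ 0.434 -0.     0.026]
0.47,0.0335,0.105 units [1.00e-03 0.00e+00 4.75e+00] /5 [0.   0.   0.95] /10 [0.    0.    0.475] /15 [0.    0.    0.317]
0.061 [276.32905318 168.16206629] [331.58523911 214.4646785 ]
0.066 [276.21000396 166.74177197] [331.59858981 213.05813493]
184 [119, 113, 110, 110, 116, 133, 161, 167, 160, 155, 157, 165, 168, 168] [173, 172, 168, 166, 162, 151, 118, 104, 106, 109, 110, 110, 114, 123, 123, 125]
196 [112, 113, 115, 105, 91, 70, 88, 117, 129, 142, 155, 164, 175, 173] [151, 142, 136, 121, 108, 82, 57, 63, 88, 106, 108, 113, 122, 128, 142, 133]
200 [114, 116, 110, 109, 89, 62, 72, 105, 134, 141, 149, 157, 158, 162] [146, 138, 129, 116, 99, 70, 49, 70, 89, 101, 105, 110, 120, 127, 142, 150]
near [181, 179, 180, 178, 179, 179, 178, 171, 144, 95, 71, 101, 112, 111, 113, 126] far [44, 43, 37, 44, 49, 99, 139, 135, 142, 170, 188, 197, 199, 184, 146, 101, 76, 68, 75, 73, 73, 68, 79, 102, 124]
knob [349.45659608 187.4658714 ]
knob [349.45659608 187.4658714 ]
```

View pics/k1.png

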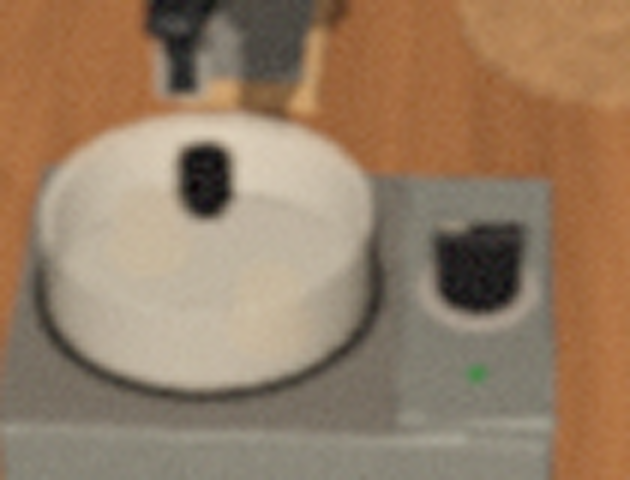

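The crop shows the lid level on a ring pressed almost flat, with the knob bar at about (350,188). The edge readings, centred at 303.9 with the near edge at 214.3, agree with fully home. Picture budget is now used, so I continue with numbers only. Next the knob.

>>> {"api": "apply_moves", "payload": {"commands": [[0.92,0,0,0],[0.92,0,0,0],[0.92,0,0,0],[0.92,0,0,0],[0.92,0,0,0]]}}

```text
clock: 25.67
eef_pos: [0.5072, 0.0352, 0.2065]
tool_rot: [-0.022, 1.0, 0.0, 0.0]
ft_force: [0.2, 1.3, -0.0]
grip_width: 0.0557
grasp_force: 0.0
```

>>> {"api": "apply_moves", "payload": {"commands": [[0.92,0,0.6,0],[0.92,0,0.8,0],[0,0,0.8,0],[0,0,0.8,0],[0,0,0,0]]}}

```text
clock: 26.08
eef_pos: [0.4688, 0.0334, 0.1441]
tool_rot: [-0.022, 1.0, -0.0, -0.003]
ft_force: [-0.7, -1.0, 0.5]
grip_width: 0.0554
grasp_force: 0.0
```

```bash
python3 plan.py 0.471,0.0335,0.098
python3 - <<'E'
from h import *
s=snap('side');p=bot.get_obs()['eef_pos']
G=s['image'].mean(2).round().astype(int)
print('tcp',proj(s,p),'tip',proj(s,p-[0,0,.022]))
for r in range(164,206,3):print(r,G[r,336:366].tolist())
E
```

```text
clk 26.08 tcp [0.4688 0.0334 0.1441] psi 92.58 q [ 0.07  0.27 -0.26  1.05 -0.    0.03] w 0.0554 g 0.0 F [-0.7 -1.   0.5]
0.471,0.0335,0.098 units [-0.121  0.     2.302] /5 [-0.024  0.     0.46 ] /10 [-0.012  0.     0.23 ] /15 [-0.008  0.     0.153]
tcp [350.04198188 173.48918853] tip [349.78587368 180.04679402]
164 [117, 111, 109, 108, 110, 112, 106, 103, 88, 71, 55, 46, 53, 77, 87, 100, 104, 84, 63, 51, 43, 57, 72, 75, 79, 76, 76, 76, 87, 102]
167 [107, 104, 108, 112, 108, 109, 108, 109, 106, 102, 75, 54, 38, 63, 72, 76, 79, 63, 53, 41, 48, 56, 62, 63, 62, 73, 78, 96, 103, 113]
170 [114, 106, 107, 105, 110, 112, 109, 109, 108, 106, 91, 68, 54, 38, 52, 37, 39, 49, 41, 48, 55, 58, 63, 72, 87, 101, 107, 108, 106, 102]
173 [110, 106, 103, 109, 110, 106, 112, 111, 109, 107, 83, 60, 40, 31, 32, 33, 29, 44, 38, 41, 49, 62, 65, 74, 87, 99, 106, 107, 107, 106]
176 [115, 108, 106, 109, 110, 113, 109, 112, 105, 94, 76, 60, 58, 67, 70, 69, 70, 62, 53, 59, 75, 74, 71, 84, 97, 100, 101, 104, 110, 107]
179 [110, 110, 117, 120, 119, 120, 113, 114, 113, 115, 120, 125, 95, 55, 39, 30, 40, 60, 76, 74,
[... 509 characters left out ...]
2, 124, 119, 108, 75, 44, 36, 34, 40, 28, 29, 37, 30, 33, 36, 37, 34, 39, 54, 86, 108, 118, 117, 104, 100, 104, 107, 101]
194 [102, 115, 120, 121, 125, 120, 92, 51, 37, 29, 30, 39, 28, 40, 28, 31, 33, 33, 40, 30, 64, 106, 122, 123, 113, 107, 102, 106, 105, 103]
197 [111, 117, 126, 136, 145, 137, 104, 61, 28, 19, 35, 39, 30, 20, 30, 26, 22, 31, 23, 40, 86, 124, 145, 136, 120, 108, 107, 109, 107, 105]
200 [105, 108, 117, 126, 142, 147, 142, 125, 87, 57, 44, 26, 25, 36, 29, 30, 34, 45, 67, 105, 135, 147, 146, 134, 121, 106, 108, 109, 107, 106]
203 [105, 112, 122, 122, 123, 122, 133, 139, 147, 152, 146, 145, 148, 145, 146, 148, 146, 150, 151, 147, 140, 126, 121, 118, 114, 104, 99, 104, 111, 108]
```

>>> {"api": "apply_moves", "payload": {"commands": [[-0.1,0,0.6,0],[0,0,0.7,0],[0,0,0.6,0],[0,0,0.4,0],[0,0,0,0]]}}

```text
clock: 26.55
eef_pos: [0.4729, 0.0336, 0.0999]
tool_rot: [-0.023, 1.0, -0.0, -0.001]
ft_force: [0.4, -0.9, -1.0]
grip_width: 0.0556
grasp_force: 0.0
```

>>> {"api": "apply_moves", "payload": {"commands": [[0,0,0,0],[0,0,0,0],[0,0,0,0],[0,0,0,0],[0,0,0,0]], "claw": 1}}

```text
clock: 26.97
eef_pos: [0.4741, 0.0338, 0.1018]
tool_rot: [-0.022, 1.0, 0.0, 0.001]
ft_force: [-0.4, 1.2, 4.5]
grip_width: 0.0105
grasp_force: 60.1
```

```bash
python3 plan.py
```

```text
clk 26.97 tcp [0.4741 0.0338 0.1018] psi 92.58 q [ 0.07  0.32 -0.31  0.94  0.    0.03] w 0.0105 g 60.1 F [-0.4  1.2  4.5]
```

>>> {"api": "apply_moves", "payload": {"commands": [[0,-0.018,-0.08,0.117],[0,-0.018,0,0.117],[0,-0.018,0,0.117],[0,-0.018,0,0.117],[0,-0.018,0,0.117]]}}

```text
clock: 27.38
eef_pos: [0.4735, 0.0316, 0.1018]
tool_rot: [0.283, 0.959, -0.0, 0.0]
ft_force: [2.1, 0.2, -4.5]
grip_width: 0.0105
grasp_force: 60.2
```

>>> {"api": "apply_moves", "payload": {"commands": [[0,-0.018,0,0.117],[0,-0.018,0,0.117],[0,-0.018,0,0.117],[0,-0.018,0,0.117],[0,-0.018,0,0.117]]}}

```text
clock: 27.8
eef_pos: [0.4718, 0.0302, 0.1018]
tool_rot: [0.559, 0.829, -0.001, 0.0]
ft_force: [1.6, -0.9, -4.0]
grip_width: 0.0104
grasp_force: 61.4
```

>>> {"api": "apply_moves", "payload": {"commands": [[0,0,0,0],[0,0,0,0],[0,0,0,0],[0,0,0,0],[0,0,0,0]]}}

```text
clock: 28.22
eef_pos: [0.4718, 0.0303, 0.1019]
tool_rot: [0.556, 0.831, -0.0, 0.0]
ft_force: [3.1, -3.1, -9.6]
grip_width: 0.0107
grasp_force: 60.0
```

```bash
python3 plan.py; python3 -c "
from h import *;print(bot.get_obs()['ft_torque'],bot.get_obs()['tau'][5])"
```

```text
clk 28.22 tcp [0.4718 0.0303 0.1019] psi 22.45 q [ 0.06  0.31 -0.32  0.94 -0.    1.24] w 0.0107 g 60.0 F [ 3.1 -3.1 -9.6]
[-0.74635963 -0.8072275   0.63401761] 0.6063945405185223
```

Turned 70°, with 0.63 N m against the stop. Let go and rise.

>>> {"api": "apply_moves", "payload": {"commands": [[0,0,0,0],[0,0,0,0],[0,0,0,0],[0,0,0,0],[0,0,0,0]], "claw": 0.2}}

```text
clock: 28.63
eef_pos: [0.4718, 0.0308, 0.1028]
tool_rot: [0.557, 0.831, 0.0, 0.0]
ft_force: [-0.7, -0.9, -0.3]
grip_width: 0.0679
grasp_force: 0.0
```

>>> {"api": "apply_moves", "payload": {"commands": [[0,0,0,0],[0,0,-0.6,0],[0,0,-0.9,0],[0,0,-0.9,0],[0,0,-0.9,0]]}}

```text
clock: 29.05
eef_pos: [0.4714, 0.0307, 0.169]
tool_rot: [0.557, 0.831, -0.0, -0.0]
ft_force: [0.4, -0.7, 1.0]
grip_width: 0.0685
grasp_force: 0.0
```

>>> {"api": "apply_moves", "payload": {"commands": [[0,0,-0.9,-0.117],[0,0,-0.9,-0.117],[0,0,0,-0.117],[0,0,0,-0.117],[0,0,0,-0.117]], "claw": 0.35}}

```text
clock: 29.47
eef_pos: [0.4719, 0.0307, 0.205]
tool_rot: [0.277, 0.961, 0.0, 0.001]
ft_force: [-0.3, -0.1, -1.3]
grip_width: 0.0553
grasp_force: 0.0
```

>>> {"api": "apply_moves", "payload": {"commands": [[0,0,0,-0.117],[0,0,0,-0.117],[0,0,0,-0.117],[0,0,0,-0.117],[0,0,0,-0.117]]}}

```text
clock: 29.88
eef_pos: [0.4716, 0.0307, 0.2044]
tool_rot: [-0.025, 1.0, 0.0, -0.0]
ft_force: [-0.3, -0.3, -0.1]
grip_width: 0.0554
grasp_force: 0.0
```

```bash
python3 plan.py 0.5993,0.0394,0.205 0.5993,0.0394,0.1365
python3 - <<'E'
from h import *
s=snap('side')
G=s['image'].mean(2).round().astype(int)
for r in(185,188,191,194):print(r,G[r,336:366].tolist())
for r in(184,200):print(r,G[r,271:285].tolist(),G[r,326:342].tolist())
print('near',G[206:222,304].tolist())
for b in blobs(s,(0,0,0),(180,255,62),(290,165,320,195)):print('handle',b[:3])
E
```

```text
clk 29.88 tcp [0.4716 0.0307 0.2044] psi 92.91 q [ 0.06  0.22 -0.16  1.2   0.    0.01] w 0.0554 g 0.0 F [-0.3 -0.3 -0.1]
0.5993,0.0394,0.205 units [-6.399  0.112 -0.03 ] /5 [-1.28   0.022 -0.006] /10 [-0.64   0.011 -0.003] /15 [-0.427  0.007 -0.002]
0.5993,0.0394,0.1365 units [-0.    -0.     3.425] /5 [-0.    -0.     0.685] /10 [-0.    -0.     0.342] /15 [-0.    -0.     0.228]
185 [111, 109, 118, 123, 123, 122, 123, 121, 116, 117, 121, 117, 117, 121, 123, 123, 124, 127, 122, 123, 122, 122, 124, 123, 125, 109, 103, 105, 104, 107]
188 [113, 118, 126, 125, 119, 111, 95, 95, 107, 123, 111, 91, 62, 43, 44, 51, 56, 50, 49, 54, 59, 87, 111, 122, 118, 111, 102, 100, 105, 105]
191 [112, 125, 127, 124, 119, 105, 73, 44, 40, 31, 28, 40, 36, 27, 36, 35, 33, 40, 28, 25, 48, 88, 114, 121, 114, 110, 101, 103, 109, 103]
194 [107, 118, 121, 124, 127, 126, 88, 59, 32, 27, 36, 26, 34, 29, 36, 29, 28, 33, 31, 33, 70, 106, 120, 124, 114, 110, 104, 107, 104, 106]
184 [114, 112, 109, 109, 113, 133, 160, 167, 159, 158, 159, 163, 169, 172] [174, 172, 169, 166, 164, 146, 116, 101, 105, 109, 107, 118, 116, 122, 123, 124]
200 [112, 113, 107, 103, 90, 66, 74, 110, 131, 145, 153, 153, 159, 162] [145, 142, 128, 119, 98, 66, 53, 68, 93, 106, 106, 109, 120, 129, 142, 150]
near [180, 180, 181, 180, 178, 181, 180, 172, 144, 96, 73, 96, 111, 112, 114, 129]
handle (array([303.92966361, 179.66972477]), 54.5, (301, 175, 7, 11))
```

Knob is back (same rows as before) and the lid unmoved. Now regrip the lid and lift.

>>> {"api": "apply_moves", "payload": {"commands": [[-0.9,0.02,0,0],[-0.9,0.02,0,0],[-0.9,0.02,0,0],[-0.9,0.02,0,0],[-0.9,0.02,0,0]]}}

```text
clock: 30.35
eef_pos: [0.5622, 0.0368, 0.2043]
tool_rot: [-0.021, 1.0, 0.0, -0.0]
ft_force: [0.4, 0.5, -0.2]
grip_width: 0.0555
grasp_force: 0.0
```

>>> {"api": "apply_moves", "payload": {"commands": [[-0.9,0.02,0,0],[-0.9,0,0,0],[-0.09,0,0.5,0],[0,0,0.5,0],[0,0,0,0]]}}

```text
clock: 30.77
eef_pos: [0.5968, 0.0387, 0.1809]
tool_rot: [-0.022, 1.0, -0.0, -0.003]
ft_force: [-0.1, 0.5, -0.1]
grip_width: 0.0556
grasp_force: 0.0
```

```bash
python3 plan.py 0.5993,0.0394,0.137
python3 - <<'E'
from h import *
s=snap('side');print('mat',ray(s,(372.2,152.4),.004))
E
```

```text
clk 30.77 tcp [0.5968 0.0387 0.1809] psi 92.51 q [0.06 0.48 0.16 1.26 0.   0.02] w 0.0556 g 0.0 F [-0.1  0.5 -0.1]
0.5993,0.0394,0.137 units [-0.139  0.031  2.193] /5 [-0.028  0.006  0.439] /10 [-0.014  0.003  0.219] /15 [-0.009  0.002  0.146]
mat [ 0.40682092 -0.28644974  0.004     ]
```

>>> {"api": "apply_moves", "payload": {"commands": [[-0.1,0.03,0.7,0],[0,0,0.7,0],[0,0,0.5,0],[0,0,0.25,0],[0,0,0,0]]}}

```text
clock: 31.23
eef_pos: [0.5998, 0.0394, 0.14]
tool_rot: [-0.022, 1.0, -0.0, -0.002]
ft_force: [-0.3, -0.1, 0.3]
grip_width: 0.0557
grasp_force: 0.0
```

>>> {"api": "apply_moves", "payload": {"commands": [[0,0,0,0],[0,0,0,0],[0,0,0,0],[0,0,0,0],[0,0,0,0]], "claw": 1}}

```text
clock: 31.65
eef_pos: [0.602, 0.0395, 0.1426]
tool_rot: [-0.022, 1.0, -0.0, 0.001]
ft_force: [0.0, -0.2, 4.3]
grip_width: 0.0253
grasp_force: 59.3
```

>>> {"api": "apply_moves", "payload": {"commands": [[0,0,0,0],[0,0,-0.3,0],[0,0,-0.6,0],[0,0,-0.8,0],[0,0,-0.8,0]]}}

```text
clock: 32.07
eef_pos: [0.6004, 0.0396, 0.1908]
tool_rot: [-0.023, 1.0, 0.0, -0.002]
ft_force: [0.2, -0.4, -2.5]
grip_width: 0.0256
grasp_force: 59.0
```

>>> {"api": "apply_moves", "payload": {"commands": [[0,0,-0.6,0],[0,0,0,0],[0,0,0,0],[0,0,0,0],[0,0,0,0]]}}

```text
clock: 32.48
eef_pos: [0.6004, 0.0395, 0.2018]
tool_rot: [-0.023, 1.0, -0.0, -0.001]
ft_force: [0.2, -0.9, -1.9]
grip_width: 0.0252
grasp_force: 59.0
```

```bash
python3 plan.py 0.4155,-0.284,0.197 0.4155,-0.284,0.081
python3 - <<'E'
from h import *
s=snap('side')
for b in blobs(s,(15,100,80),(32,255,255),(275,170,335,220)):print('caps',b[:3])
G=s['image'].mean(2).round().astype(int)
print('white cols at rows',[(r,np.nonzero(G[r,260:350]>140)[0][[0,-1]]+260) for r in(165,170,175,180)])
E
```

```text
clk 32.48 tcp [0.6004 0.0395 0.2018] psi 92.58 q [0.07 0.47 0.2  1.31 0.   0.02] w 0.0252 g 59.0 F [ 0.2 -0.9 -1.9]
0.4155,-0.284,0.197 units [  9.963 -15.743   0.267] /5 [ 1.993 -3.149  0.053] /10 [ 0.996 -1.574  0.027] /15 [ 0.664 -1.05   0.018]
0.4155,-0.284,0.081 units [-0.017  0.     5.8  ] /5 [-0.003  0.     1.16 ] /10 [-0.002  0.     0.58 ] /15 [-0.001  0.     0.387]
caps (array([314.68275862, 203.02988506]), 145.0, (307, 196, 16, 15))
white cols at rows [(165, array([276, 332])), (170, array([276, 331])), (175, array([278, 329])), (180, array([278, 327]))]
```

>>> {"api": "apply_moves", "payload": {"commands": [[0.5,-0.787,0,0],[0.5,-0.787,0,0],[0.5,-0.787,0,0],[0.5,-0.787,0,0],[0.5,-0.787,0,0]]}}

```text
clock: 32.95
eef_pos: [0.5539, -0.0419, 0.2023]
tool_rot: [-0.023, 1.0, 0.0, -0.001]
ft_force: [0.2, -0.5, -1.4]
grip_width: 0.0254
grasp_force: 59.1
```

>>> {"api": "apply_moves", "payload": {"commands": [[0.5,-0.787,0,0],[0.5,-0.787,0,0],[0.5,-0.787,0,0],[0.5,-0.787,0,0],[0.5,-0.787,0,0]]}}

```text
clock: 33.37
eef_pos: [0.5075, -0.1228, 0.2025]
tool_rot: [-0.023, 1.0, 0.0, -0.001]
ft_force: [-0.3, 0.4, -1.4]
grip_width: 0.0256
grasp_force: 59.1
```

>>> {"api": "apply_moves", "payload": {"commands": [[0.5,-0.787,0,0],[0.5,-0.787,0,0],[0.5,-0.787,0,0],[0.5,-0.787,0,0],[0.5,-0.787,0,0]]}}

```text
clock: 33.78
eef_pos: [0.4611, -0.2036, 0.2026]
tool_rot: [-0.023, 1.0, 0.0, -0.001]
ft_force: [0.5, -0.3, -1.9]
grip_width: 0.0257
grasp_force: 59.1
```

>>> {"api": "apply_moves", "payload": {"commands": [[0.5,-0.787,0,0],[0.5,-0.787,0,0],[0.5,-0.787,0,0],[0.5,-0.787,0,0],[0.5,-0.787,0,0]]}}

```text
clock: 34.2
eef_pos: [0.4147, -0.2844, 0.2026]
tool_rot: [-0.022, 1.0, 0.0, -0.001]
ft_force: [0.6, -0.7, -1.7]
grip_width: 0.0257
grasp_force: 59.1
```

>>> {"api": "apply_moves", "payload": {"commands": [[0,0,0.9,0],[0,0,0.9,0],[0,0,0.9,0],[0,0,0.9,0],[0,0,0.6,0]]}}

```text
clock: 34.62
eef_pos: [0.4143, -0.2832, 0.1169]
tool_rot: [-0.022, 1.0, 0.001, -0.001]
ft_force: [-0.7, 0.0, -1.9]
grip_width: 0.0255
grasp_force: 59.2
```

```bash
python3 plan.py 0.4155,-0.284,0.085
python3 - <<'E'
from h import *
s=snap('side')
G=s['image'].mean(2).round().astype(int)
print('lid',[(r,(np.nonzero(G[r,335:415]>140)[0][[0,-1]]+335).tolist()) for r in(135,140,145,150)])
for r in(152,156,160,164):print(r,G[r,335:410].tolist())
E
```

```text
clk 34.62 tcp [ 0.4143 -0.2832  0.1169] psi 92.56 q [-0.6   0.35 -0.22  1.   -0.   -0.64] w 0.0255 g 59.2 F [-0.7  0.  -1.9]
0.4155,-0.284,0.085 units [-0.063 -0.045  1.595] /5 [-0.013 -0.009  0.319] /10 [-0.006 -0.005  0.159] /15 [-0.004 -0.003  0.106]
lid [(135, [351, 397]), (140, [353, 395]), (145, [353, 393]), (150, [354, 393])]
152 [110, 116, 115, 108, 106, 111, 108, 109, 110, 112, 116, 117, 125, 132, 130, 131, 122, 103, 99, 112, 136, 153, 161, 164, 168, 166, 171, 173, 177, 176, 175, 178, 176, 180, 179, 183, 182, 181, 183, 184, 181, 178, 180, 180, 180, 176, 176, 176, 176, 173, 170, 171, 168, 164, 162, 156, 150, 138, 124, 119, 122, 122, 114, 107, 116, 112, 115, 118, 115, 115, 107, 113, 116, 109, 109]
156 [110, 115, 113, 109, 109, 106, 109, 108, 111, 110, 109, 109, 112, 120, 124, 129, 130, 127, 125, 133, 127, 121, 115, 100, 97, 103, 114, 127, 148, 162, 168, 172, 174, 177, 177, 181, 181, 182, 183, 181, 182, 183, 181, 181, 181, 178, 171, 169, 166, 162, 149, 134, 117, 111, 103, 96, 108, 117, 129, 132, 130, 123, 112, 108, 110, 114, 112, 117, 113, 114, 115, 115, 111, 112, 108]
160 [110, 113, 113, 110, 105, 103, 110, 108, 111, 111, 105, 106, 110, 104, 103, 108, 111, 122, 125, 124, 131, 129, 130, 129, 133, 131, 137, 128, 128, 122, 120, 118, 116, 114, 108, 99, 91, 93, 94, 89, 92, 91, 106, 115, 116, 117, 115, 123, 124, 128, 132, 127, 132, 132, 129, 130, 127, 126, 119, 110, 105, 104, 104, 96, 112, 115, 114, 115, 118, 112, 115, 114, 113, 110, 112]
164 [113, 111, 113, 111, 108, 107, 109, 107, 105, 111, 110, 113, 106, 106, 100, 104, 106, 101, 109, 106, 104, 112, 114, 117, 124, 132, 127, 127, 131, 126, 127, 127, 120, 121, 123, 127, 127, 132, 129, 132, 131, 126, 124, 121, 124, 119, 125, 125, 128, 131, 128, 125, 123, 118, 109, 103, 106, 102, 103, 110, 110, 111, 108, 102, 104, 113, 112, 116, 118, 113, 114, 115, 117, 113, 111]
```

>>> {"api": "apply_moves", "payload": {"commands": [[-0.2,-0.04,0.5,0],[0,0,0.5,0],[0,0,0.4,0],[0,0,0.15,0],[0,0,0,0]]}}

```text
clock: 35.08
eef_pos: [0.4192, -0.2841, 0.0874]
tool_rot: [-0.023, 1.0, 0.001, -0.001]
ft_force: [-0.1, 0.4, -1.6]
grip_width: 0.0252
grasp_force: 59.2
```

>>> {"api": "apply_moves", "payload": {"commands": [[0,0,0.06,0],[0,0,0.06,0],[0,0,0,0],[0,0,0,0],[0,0,0,0]]}}

```text
clock: 35.5
eef_pos: [0.4198, -0.2847, 0.0863]
tool_rot: [-0.022, 1.0, -0.0, 0.0]
ft_force: [0.3, 0.0, -1.7]
grip_width: 0.0256
grasp_force: 59.2
```

>>> {"api": "apply_moves", "payload": {"commands": [[0,0,0.1,0],[0,0,0.05,0],[0,0,0,0],[0,0,0,0],[0,0,0,0]]}}

```text
clock: 35.92
eef_pos: [0.42, -0.2848, 0.0856]
tool_rot: [-0.022, 1.0, -0.001, 0.001]
ft_force: [-4.6, 2.3, 15.2]
grip_width: 0.0255
grasp_force: 60.8
```

>>> {"api": "apply_moves", "payload": {"commands": [[0,0,0,0],[0,0,0,0],[0,0,0,0],[0,0,0,0],[0,0,-0.3,0]], "claw": 0.35}}

```text
clock: 36.33
eef_pos: [0.4188, -0.284, 0.0878]
tool_rot: [-0.022, 1.0, 0.001, -0.001]
ft_force: [0.2, 0.0, -0.3]
grip_width: 0.0558
grasp_force: 0.0
```

>>> {"api": "apply_moves", "payload": {"commands": [[0,0,-0.9,0],[0,0,-0.9,0],[0,0,-0.9,0],[0,0,-0.9,0],[0,0,-0.3,0]]}}

```text
clock: 36.75
eef_pos: [0.4209, -0.2854, 0.1698]
tool_rot: [-0.022, 1.0, -0.001, 0.002]
ft_force: [0.5, -0.4, 0.2]
grip_width: 0.0554
grasp_force: 0.0
```

```bash
python3 plan.py 0.6285,0.0098,0.165
python3 - <<'E'
from h import *
s=snap('side');t=snap('top')
G=s['image'].mean(2).round().astype(int)
print('lid',[(r,(np.nonzero(G[r,335:415]>140)[0][[0,-1]]+335).tolist()) for r in(138,142,146,150,154,158,162,166)])
for r in(156,160):print(G[r,340:410].tolist())
for n,c,box in(('t',t,(290,165,350,225)),('s',s,(275,170,335,220))):
    for b in blobs(c,(15,100,80),(32,255,255),box):print(n,b[:3],ray(c,b[0],.068))
for b in blobs(s,(0,0,0),(180,255,62),(355,125,390,150),8):print('handle',b[:3])
E
```

```text
clk 36.75 tcp [ 0.4209 -0.2854  0.1698] psi 92.58 q [-0.6   0.31 -0.13  1.13 -0.   -0.64] w 0.0554 g 0.0 F [ 0.5 -0.4  0.2]
0.6285,0.0098,0.165 units [-11.03   14.281   0.239] /5 [-2.206  2.856  0.048] /10 [-1.103  1.428  0.024] /15 [-0.735  0.952  0.016]
lid [(138, [349, 392]), (142, [348, 394]), (146, [350, 394]), (150, [352, 391]), (154, [351, 391]), (158, [351, 390]), (162, [356, 387]), (166, [369, 374])]
[105, 109, 111, 107, 109, 110, 108, 113, 122, 139, 140, 147, 152, 157, 160, 159, 167, 168, 171, 172, 172, 175, 175, 178, 176, 179, 179, 181, 180, 179, 180, 181, 179, 180, 179, 181, 181, 178, 179, 177, 176, 176, 172, 174, 172, 169, 165, 162, 160, 155, 146, 139, 134, 133, 130, 131, 121, 107, 106, 109, 114, 119, 114, 118, 113, 116, 114, 115, 112, 108]
[109, 111, 104, 107, 109, 109, 107, 104, 106, 107, 109, 117, 131, 143, 156, 160, 168, 166, 173, 171, 173, 175, 180, 176, 179, 178, 180, 180, 182, 180, 178, 180, 181, 180, 181, 179, 180, 178, 178, 178, 178, 176, 171, 172, 168, 166, 162, 157, 151, 145, 135, 131, 123, 117, 110, 109, 107, 103, 103, 109, 111, 119, 118, 113, 113, 118, 112, 115, 113, 110]
t (array([308.18899273, 204.27206646]), 160.5, (301, 197, 15, 16)) [0.56173272 0.06520621 0.068     ]
t (array([327.00820513, 182.85333333]), 162.5, (320, 176, 15, 15)) [0.62424376 0.01103265 0.068     ]
s (array([314.40019102, 201.81470869]), 174.5, (307, 193, 16, 17)) [0.56356909 0.06743853 0.068     ]
s (array([294.17730496, 188.21175279]), 164.5, (287, 180, 15, 17)) [0.62753045 0.01202035 0.068     ]
handle (array([371.54497354, 137.12169312]), 31.5, (369, 133, 6, 9))
```

Lid is back on its mat (handle at the same pixels as at the start) and the caps are unmoved. Fetch the first cap.

>>> {"api": "apply_moves", "payload": {"commands": [[-0.735,0.952,0,0],[-0.735,0.952,0,0],[-0.735,0.952,0,0],[-0.735,0.952,0,0],[-0.735,0.952,0,0]]}}

```text
clock: 37.27
eef_pos: [0.4884, -0.1849, 0.1653]
tool_rot: [-0.022, 1.0, 0.001, -0.001]
ft_force: [1.3, -0.8, 0.9]
grip_width: 0.0558
grasp_force: 0.0
```

>>> {"api": "apply_moves", "payload": {"commands": [[-0.735,0.952,0,0],[-0.735,0.952,0,0],[-0.735,0.952,0,0],[-0.735,0.952,0,0],[-0.735,0.952,0,0]]}}

```text
clock: 37.68
eef_pos: [0.5576, -0.0865, 0.1651]
tool_rot: [-0.023, 1.0, 0.0, -0.001]
ft_force: [-0.0, 0.2, 0.5]
grip_width: 0.0557
grasp_force: 0.0
```

>>> {"api": "apply_moves", "payload": {"commands": [[-0.735,0.952,0,0],[-0.735,0.952,0,0],[-0.735,0.952,0,0],[-0.735,0.952,0,0],[-0.735,0.952,0,0]]}}

```text
clock: 38.1
eef_pos: [0.6268, 0.0117, 0.1648]
tool_rot: [-0.023, 1.0, -0.0, -0.002]
ft_force: [0.2, -0.1, 0.8]
grip_width: 0.0558
grasp_force: 0.0
```

>>> {"api": "apply_moves", "payload": {"commands": [[0,0,0.8,0],[0,0,0.8,0],[0,0,0,0],[0,0,0,0],[0,0,0,0]]}}

```text
clock: 38.52
eef_pos: [0.6268, 0.0104, 0.1345]
tool_rot: [-0.022, 1.0, 0.0, -0.001]
ft_force: [1.6, 0.4, 0.4]
grip_width: 0.0556
grasp_force: 0.0
```

```bash
python3 plan.py 0.6285,0.0098,0.087
```

```text
clk 38.52 tcp [0.6268 0.0104 0.1345] psi 92.55 q [ 0.02  0.56  0.17  1.18  0.   -0.03] w 0.0556 g 0.0 F [1.6 0.4 0.4]
0.6285,0.0098,0.087 units [-0.086 -0.036  2.377] /5 [-0.017 -0.007  0.475] /10 [-0.009 -0.004  0.238] /15 [-0.006 -0.002  0.158]
```

>>> {"api": "apply_moves", "payload": {"commands": [[-0.08,-0.03,0.6,0],[0,0,0.8,0],[0,0,0.6,0],[0,0,0.37,0],[0,0,0,0]]}}

```text
clock: 38.93
eef_pos: [0.6275, 0.0098, 0.0856]
tool_rot: [-0.022, 1.0, -0.0, -0.002]
ft_force: [-0.6, 0.3, 0.4]
grip_width: 0.0553
grasp_force: 0.0
```

>>> {"api": "apply_moves", "payload": {"commands": [[0,0,0,0],[0,0,0,0],[0,0,0,0],[0,0,0,0],[0,0,0,0]], "claw": 1}}

```text
clock: 39.35
eef_pos: [0.6297, 0.0102, 0.0888]
tool_rot: [-0.022, 1.0, -0.0, 0.001]
ft_force: [0.1, 0.2, 3.8]
grip_width: 0.0275
grasp_force: 59.4
```

>>> {"api": "apply_moves", "payload": {"commands": [[0,0,-0.3,0],[0,0,-0.6,0],[0,0,-0.9,0],[0,0,-0.9,0],[0,0,0,0]]}}

```text
clock: 39.77
eef_pos: [0.6309, 0.0102, 0.1458]
tool_rot: [-0.023, 1.0, -0.0, 0.003]
ft_force: [-0.1, 0.4, 0.2]
grip_width: 0.0278
grasp_force: 59.2
```

```bash
python3 plan.py 0.607,-0.343,0.14 0.607,-0.343,0.0395
```

```text
clk 39.77 tcp [0.6309 0.0102 0.1458] psi 92.58 q [ 0.02  0.55  0.19  1.2   0.   -0.03] w 0.0278 g 59.2 F [-0.1  0.4  0.2]
0.607,-0.343,0.14 units [  1.992 -17.59    0.278] /5 [ 0.398 -3.518  0.056] /10 [ 0.199 -1.759  0.028] /15 [ 0.133 -1.173  0.019]
0.607,-0.343,0.0395 units [3.400e-02 1.000e-03 5.025e+00] /5 [0.007 0.    1.005] /10 [0.003 0.    0.502] /15 [0.002 0.    0.335]
```

>>> {"api": "apply_moves", "payload": {"commands": [[0.1,-0.88,0,0],[0.1,-0.88,0,0],[0.1,-0.88,0,0],[0.1,-0.88,0,0],[0.1,-0.88,0,0]]}}

```text
clock: 40.18
eef_pos: [0.6221, -0.0788, 0.1406]
tool_rot: [-0.023, 1.0, 0.0, -0.001]
ft_force: [-0.4, -0.1, -0.1]
grip_width: 0.0276
grasp_force: 59.2
```

>>> {"api": "apply_moves", "payload": {"commands": [[0.1,-0.88,0,0],[0.1,-0.88,0,0],[0.1,-0.88,0,0],[0.1,-0.88,0,0],[0.1,-0.88,0,0]]}}

```text
clock: 40.6
eef_pos: [0.616, -0.1672, 0.1405]
tool_rot: [-0.023, 1.0, 0.0, -0.001]
ft_force: [-0.3, 0.1, 0.3]
grip_width: 0.0278
grasp_force: 59.2
```

>>> {"api": "apply_moves", "payload": {"commands": [[0.1,-0.88,0,0],[0.1,-0.88,0,0],[0.1,-0.88,0,0],[0.1,-0.88,0,0],[0.1,-0.88,0,0]]}}

```text
clock: 41.02
eef_pos: [0.61, -0.2556, 0.1404]
tool_rot: [-0.022, 1.0, 0.0, -0.001]
ft_force: [0.3, 0.2, -0.5]
grip_width: 0.0276
grasp_force: 59.2
```

>>> {"api": "apply_moves", "payload": {"commands": [[0.1,-0.88,0,0],[0.1,-0.88,0,0],[0.1,-0.88,0,0],[0.1,-0.88,0,0],[0.1,-0.88,0,0]]}}

```text
clock: 41.43
eef_pos: [0.6041, -0.3442, 0.1407]
tool_rot: [-0.022, 1.0, 0.0, -0.0]
ft_force: [-0.2, 1.0, -0.6]
grip_width: 0.0278
grasp_force: 59.2
```

>>> {"api": "apply_moves", "payload": {"commands": [[0,0,0.9,0],[0,0,0.9,0],[0,0,0.9,0],[0,0,0.5,0],[0,0,0,0]]}}

```text
clock: 41.85
eef_pos: [0.6024, -0.3423, 0.0735]
tool_rot: [-0.022, 1.0, 0.002, -0.003]
ft_force: [-1.1, 0.0, -0.8]
grip_width: 0.0276
grasp_force: 59.3
```

```bash
python3 plan.py 0.607,-0.343,0.041
python3 - <<'E'
from h import *
s=snap('side');p=bot.get_obs()['eef_pos']
print('cap pred',proj(s,p-[0,0,.03]))
for b in blobs(s,(15,100,70),(34,255,255),(285,110,345,190),6):print(b[:3])
hs=cv2.cvtColor(s['image'],cv2.COLOR_BGR2HSV)
for r in(140,148,156):print(r,hs[r,296:334,1].tolist())
E
```

```text
clk 41.85 tcp [ 0.6024 -0.3423  0.0735] psi 92.57 q [-0.52  0.74  0.33  1.17  0.   -0.56] w 0.0276 g 59.3 F [-1.1  0.  -0.8]
0.607,-0.343,0.041 units [-0.238 -0.052  1.623] /5 [-0.048 -0.01   0.325] /10 [-0.024 -0.005  0.162] /15 [-0.016 -0.003  0.108]
cap pred [315.74511445 130.64771218]
(array([313.66709429, 149.40859525]), 779.5, (300, 123, 28, 46))
140 [150, 159, 156, 159, 162, 145, 155, 157, 146, 131, 119, 99, 61, 38, 35, 45, 34, 39, 34, 43, 35, 36, 31, 42, 36, 35, 38, 60, 93, 119, 137, 148, 152, 158, 154, 158, 163, 152]
148 [151, 157, 153, 154, 154, 158, 144, 132, 131, 108, 77, 42, 34, 36, 35, 36, 46, 38, 42, 40, 41, 35, 31, 38, 41, 38, 68, 94, 119, 139, 156, 157, 147, 153, 156, 154, 152, 161]
156 [159, 154, 155, 161, 153, 141, 130, 122, 89, 53, 40, 32, 39, 38, 36, 37, 33, 35, 36, 35, 36, 38, 38, 37, 46, 81, 104, 124, 147, 152, 156, 145, 165, 155, 151, 151, 154, 155]
```

>>> {"api": "apply_moves", "payload": {"commands": [[-0.26,-0.04,0.3,0],[0,0,0.5,0],[0,0,0.5,0],[0,0,0.2,0],[0,0,0,0]]}}

```text
clock: 42.32
eef_pos: [0.6087, -0.3431, 0.0455]
tool_rot: [-0.023, 1.0, 0.001, -0.002]
ft_force: [0.2, -0.1, -1.1]
grip_width: 0.028
grasp_force: 59.3
```

>>> {"api": "apply_moves", "payload": {"commands": [[0,0,0.05,0],[0,0,0.05,0],[0,0,0,0],[0,0,0,0],[0,0,0,0]]}}

```text
clock: 42.73
eef_pos: [0.61, -0.344, 0.046]
tool_rot: [-0.022, 1.0, -0.0, 0.0]
ft_force: [0.6, 0.4, -0.6]
grip_width: 0.0279
grasp_force: 59.3
```

>>> {"api": "apply_moves", "payload": {"commands": [[0,0,0.1,0],[0,0,0.08,0],[0,0,0.05,0],[0,0,0,0],[0,0,0,0]]}}

```text
clock: 43.15
eef_pos: [0.6097, -0.3438, 0.0409]
tool_rot: [-0.022, 1.0, 0.0, -0.0]
ft_force: [0.6, 0.6, -0.0]
grip_width: 0.0279
grasp_force: 59.5
```

Near contact at 0.041: release, rise and head back for the other cap.

>>> {"api": "apply_moves", "payload": {"commands": [[0,0,0,0],[0,0,0,0],[0,0,0,0],[0,0,0,0],[0,0,-0.3,0]], "claw": 0.35}}

```text
clock: 43.57
eef_pos: [0.6089, -0.3434, 0.0456]
tool_rot: [-0.022, 1.0, 0.001, -0.001]
ft_force: [-0.9, 0.1, -0.9]
grip_width: 0.0556
grasp_force: 0.0
```

>>> {"api": "apply_moves", "payload": {"commands": [[0,0,-0.9,0],[0,0,-0.9,0],[0,0,-0.9,0],[0,0,-0.9,0],[0,0,-0.9,0]]}}

```text
clock: 43.98
eef_pos: [0.6098, -0.3439, 0.1384]
tool_rot: [-0.022, 1.0, -0.0, 0.0]
ft_force: [0.6, -0.9, -0.0]
grip_width: 0.0555
grasp_force: 0.0
```

```bash
python3 plan.py 0.565,0.067,0.14 0.565,0.067,0.087
python3 - <<'E'
from h import *
s=snap('side');t=snap('top')
hs=lambda c:cv2.cvtColor(c['image'],cv2.COLOR_BGR2HSV)
for n,c,box in(('t',t,(290,165,350,225)),('s',s,(275,170,335,220))):
    for b in blobs(c,(15,100,80),(32,255,255),box):print('pocket',n,b[:3],ray(c,b[0],.068))
H=hs(s)
for r in range(126,146,2):print(r,H[r,300:332,1].tolist())
E
```

```text
clk 43.98 tcp [ 0.6098 -0.3439  0.1384] psi 92.58 q [-0.51  0.71  0.44  1.31 -0.   -0.56] w 0.0555 g 0.0 F [ 0.6 -0.9 -0. ]
0.565,0.067,0.14 units [ 1.316 20.624 -0.088] /5 [ 0.263  4.125 -0.018] /10 [ 0.132  2.062 -0.009] /15 [ 0.088  1.375 -0.006]
0.565,0.067,0.087 units [1.00e-03 1.00e-03 2.65e+00] /5 [0.   0.   0.53] /10 [0.    0.    0.265] /15 [0.    0.    0.177]
pocket t (array([308.19522326, 204.27206646]), 160.5, (301, 197, 15, 16)) [0.56173277 0.06518836 0.068     ]
pocket s (array([314.31609195, 201.82279693]), 174.0, (307, 193, 15, 18)) [0.56379568 0.06749373 0.068     ]
126 [156, 148, 159, 162, 154, 154, 150, 154, 155, 148, 159, 156, 156, 154, 152, 157, 160, 177, 150, 151, 165, 158, 162, 152, 158, 158, 155, 148, 155, 156, 152, 151]
128 [159, 160, 159, 152, 156, 160, 159, 153, 152, 150, 160, 149, 157, 152, 154, 153, 160, 163, 152, 172, 147, 151, 161, 153, 156, 160, 149, 157, 151, 162, 158, 152]
130 [155, 158, 151, 153, 154, 164, 148, 133, 130, 123, 124, 120, 124, 124, 120, 127, 127, 128, 131, 128, 124, 131, 128, 130, 128, 132, 133, 144, 149, 164, 160, 156]
132 [154, 162, 1
[... 383 characters left out ...]
152, 155, 157, 152, 123, 61, 30, 35, 46, 73, 101, 124, 144, 148, 159, 149, 153]
138 [144, 148, 156, 154, 148, 137, 130, 107, 79, 68, 102, 147, 152, 161, 152, 158, 159, 154, 163, 135, 108, 67, 39, 56, 87, 109, 129, 151, 148, 161, 160, 156]
140 [161, 152, 159, 153, 144, 133, 122, 95, 77, 99, 143, 160, 163, 153, 159, 147, 156, 157, 169, 158, 122, 66, 42, 63, 98, 117, 135, 143, 154, 156, 153, 161]
142 [162, 148, 154, 150, 139, 127, 109, 80, 52, 47, 74, 112, 127, 140, 143, 153, 136, 134, 117, 91, 60, 42, 36, 75, 103, 121, 142, 149, 158, 157, 166, 159]
144 [153, 157, 154, 145, 132, 122, 105, 72, 42, 31, 34, 39, 45, 47, 51, 54, 48, 48, 31, 37, 31, 40, 50, 83, 107, 124, 146, 160, 161, 150, 149, 154]
```

The cap stands inside the tray (flange columns 309–321, felt 307–323.5). Fetch the last cap.

>>> {"api": "apply_moves", "payload": {"commands": [[0.055,0.9,0,0],[0.055,0.9,0,0],[0.055,0.9,0,0],[0.055,0.9,0,0],[0.055,0.9,0,0]]}}

```text
clock: 44.5
eef_pos: [0.5995, -0.2533, 0.1358]
tool_rot: [-0.022, 1.0, 0.0, -0.001]
ft_force: [0.2, -0.2, 0.2]
grip_width: 0.0552
grasp_force: 0.0
```

>>> {"api": "apply_moves", "payload": {"commands": [[0.055,0.9,0,0],[0.055,0.9,0,0],[0.055,0.9,0,0],[0.055,0.9,0,0],[0.055,0.9,0,0]]}}

```text
clock: 44.92
eef_pos: [0.59, -0.1635, 0.1359]
tool_rot: [-0.022, 1.0, 0.0, -0.001]
ft_force: [0.3, 0.1, 0.4]
grip_width: 0.0553
grasp_force: 0.0
```

>>> {"api": "apply_moves", "payload": {"commands": [[0.055,0.9,0,0],[0.055,0.9,0,0],[0.055,0.9,0,0],[0.055,0.9,0,0],[0.055,0.9,0,0]]}}

```text
clock: 45.33
eef_pos: [0.5805, -0.0739, 0.136]
tool_rot: [-0.022, 1.0, 0.0, -0.001]
ft_force: [0.3, 0.7, 0.5]
grip_width: 0.0555
grasp_force: 0.0
```

>>> {"api": "apply_moves", "payload": {"commands": [[0.055,0.9,0,0],[0.055,0.9,0,0],[0.055,0.9,0,0],[0.055,0.9,0,0],[0.055,0.9,0,0]]}}

```text
clock: 45.75
eef_pos: [0.5709, 0.0156, 0.136]
tool_rot: [-0.022, 1.0, -0.0, -0.001]
ft_force: [0.4, 0.4, -0.2]
grip_width: 0.0552
grasp_force: 0.0
```

>>> {"api": "apply_moves", "payload": {"commands": [[0.055,0.9,0,0],[0.055,0.9,0,0],[0.055,0.82,0,0],[0,0,0,0],[0,0,0,0]]}}

```text
clock: 46.17
eef_pos: [0.5655, 0.0676, 0.1362]
tool_rot: [-0.023, 1.0, -0.0, -0.001]
ft_force: [0.0, -0.3, -0.2]
grip_width: 0.0554
grasp_force: 0.0
```

```bash
python3 plan.py 0.565,0.067,0.087
```

```text
clk 46.17 tcp [0.5655 0.0676 0.1362] psi 92.68 q [ 0.12  0.45 -0.01  1.11 -0.    0.07] w 0.0554 g 0.0 F [ 0.  -0.3 -0.2]
0.565,0.067,0.087 units [ 0.022 -0.027  2.459] /5 [ 0.004 -0.005  0.492] /10 [ 0.002 -0.003  0.246] /15 [ 0.001 -0.002  0.164]
```

>>> {"api": "apply_moves", "payload": {"commands": [[0.02,-0.03,0.6,0],[0,0,0.8,0],[0,0,0.6,0],[0,0,0.42,0],[0,0,0,0]]}}

```text
clock: 46.58
eef_pos: [0.564, 0.0652, 0.0861]
tool_rot: [-0.022, 1.0, -0.0, -0.002]
ft_force: [-0.3, -0.6, -0.3]
grip_width: 0.0555
grasp_force: 0.0
```

>>> {"api": "apply_moves", "payload": {"commands": [[0,0,0,0],[0,0,0,0],[0,0,0,0],[0,0,0,0],[0,0,0,0]], "claw": 1}}

```text
clock: 47.0
eef_pos: [0.5664, 0.0663, 0.0895]
tool_rot: [-0.022, 1.0, -0.0, 0.001]
ft_force: [-0.1, -1.0, 3.3]
grip_width: 0.0276
grasp_force: 59.3
```

>>> {"api": "apply_moves", "payload": {"commands": [[0,0,-0.3,0],[0,0,-0.6,0],[0,0,-0.9,0],[0,0,-0.9,0],[0,0,0,0]]}}

```text
clock: 47.42
eef_pos: [0.5679, 0.0668, 0.1466]
tool_rot: [-0.023, 1.0, 0.0, 0.003]
ft_force: [0.0, -0.2, 0.3]
grip_width: 0.0275
grasp_force: 59.2
```

```bash
python3 plan.py 0.6085,-0.248,0.145 0.6085,-0.248,0.041
```

```text
clk 47.42 tcp [0.5679 0.0668 0.1466] psi 92.59 q [0.12 0.44 0.01 1.13 0.   0.07] w 0.0275 g 59.2 F [ 0.  -0.2  0.3]
0.6085,-0.248,0.145 units [ -1.317 -15.814   0.078] /5 [-0.263 -3.163  0.016] /10 [-0.132 -1.581  0.008] /15 [-0.088 -1.054  0.005]
0.6085,-0.248,0.041 units [ 3.5e-02 -3.0e-03  5.2e+00] /5 [ 7.00e-03 -1.00e-03  1.04e+00] /10 [ 0.004 -0.     0.52 ] /15 [ 0.002 -0.     0.347]
```

>>> {"api": "apply_moves", "payload": {"commands": [[-0.07,-0.79,0,0],[-0.07,-0.79,0,0],[-0.07,-0.79,0,0],[-0.07,-0.79,0,0],[-0.07,-0.79,0,0]]}}

```text
clock: 47.83
eef_pos: [0.5757, -0.0128, 0.1418]
tool_rot: [-0.023, 1.0, 0.0, -0.001]
ft_force: [0.4, 0.0, -0.0]
grip_width: 0.0278
grasp_force: 59.2
```

>>> {"api": "apply_moves", "payload": {"commands": [[-0.07,-0.79,0,0],[-0.07,-0.79,0,0],[-0.07,-0.79,0,0],[-0.07,-0.79,0,0],[-0.07,-0.79,0,0]]}}

```text
clock: 48.25
eef_pos: [0.5863, -0.0914, 0.1417]
tool_rot: [-0.023, 1.0, 0.0, -0.001]
ft_force: [-0.7, -0.9, -0.9]
grip_width: 0.028
grasp_force: 59.2
```

>>> {"api": "apply_moves", "payload": {"commands": [[-0.07,-0.79,0,0],[-0.07,-0.79,0,0],[-0.07,-0.79,0,0],[-0.07,-0.79,0,0],[-0.07,-0.79,0,0]]}}

```text
clock: 48.67
eef_pos: [0.5972, -0.1705, 0.1421]
tool_rot: [-0.023, 1.0, 0.0, -0.0]
ft_force: [0.1, -0.1, -0.7]
grip_width: 0.0278
grasp_force: 59.2
```

>>> {"api": "apply_moves", "payload": {"commands": [[-0.07,-0.79,0,0],[-0.07,-0.79,0,0],[-0.07,-0.79,0,0],[-0.07,-0.79,0,0],[-0.07,-0.79,0,0]]}}

```text
clock: 49.08
eef_pos: [0.6079, -0.2497, 0.1424]
tool_rot: [-0.022, 1.0, 0.0, -0.0]
ft_force: [-0.1, -0.1, -0.8]
grip_width: 0.0277
grasp_force: 59.2
```

>>> {"api": "apply_moves", "payload": {"commands": [[0,0,0.9,0],[0,0,0.9,0],[0,0,0.9,0],[0,0,0.6,0],[0,0,0,0]]}}

```text
clock: 49.5
eef_pos: [0.6057, -0.2478, 0.0729]
tool_rot: [-0.022, 1.0, 0.001, -0.003]
ft_force: [-1.3, 1.1, -1.4]
grip_width: 0.0272
grasp_force: 59.3
```

```bash
python3 plan.py 0.6085,-0.248,0.0415
```

```text
clk 49.50 tcp [ 0.6057 -0.2478  0.0729] psi 92.56 q [-0.39  0.67  0.19  1.1   0.   -0.43] w 0.0272 g 59.3 F [-1.3  1.1 -1.4]
0.6085,-0.248,0.0415 units [-0.15  -0.02   1.567] /5 [-0.03  -0.004  0.313] /10 [-0.015 -0.002  0.157] /15 [-0.01  -0.001  0.104]
```

>>> {"api": "apply_moves", "payload": {"commands": [[-0.08,0,0.4,0],[0,0,0.5,0],[0,0,0.4,0],[0,0,0.2,0],[0,0,0,0]]}}

```text
clock: 49.92
eef_pos: [0.6087, -0.2476, 0.0452]
tool_rot: [-0.023, 1.0, 0.0, -0.001]
ft_force: [0.0, -0.0, -0.7]
grip_width: 0.0276
grasp_force: 59.3
```

>>> {"api": "apply_moves", "payload": {"commands": [[0,0,0.1,0],[0,0,0.08,0],[0,0,0,0],[0,0,0,0],[0,0,0,0]]}}

```text
clock: 50.33
eef_pos: [0.6096, -0.248, 0.0433]
tool_rot: [-0.022, 1.0, -0.0, 0.0]
ft_force: [-0.5, 0.3, -0.3]
grip_width: 0.0277
grasp_force: 59.3
```

>>> {"api": "apply_moves", "payload": {"commands": [[0,0,0.1,0],[0,0,0,0],[0,0,0,0],[0,0,0,0],[0,0,0,0]]}}

```text
clock: 50.75
eef_pos: [0.61, -0.2482, 0.0416]
tool_rot: [-0.022, 1.0, -0.0, 0.001]
ft_force: [0.9, -0.9, 3.5]
grip_width: 0.0278
grasp_force: 59.7
```

>>> {"api": "apply_moves", "payload": {"commands": [[0,0,0,0],[0,0,0,0],[0,0,0,0],[0,0,0,0],[0,0,-0.3,0]], "claw": 0.35}}

```text
clock: 51.17
eef_pos: [0.6082, -0.2475, 0.0453]
tool_rot: [-0.023, 1.0, 0.001, -0.002]
ft_force: [0.5, 1.2, -0.9]
grip_width: 0.0554
grasp_force: 0.0
```

>>> {"api": "apply_moves", "payload": {"commands": [[0,0,-0.9,0],[0,0,-0.9,0],[0,0,-0.9,0],[0,0,-0.9,0],[0,0,-0.9,0]]}}

```text
clock: 51.58
eef_pos: [0.6093, -0.2479, 0.1381]
tool_rot: [-0.022, 1.0, -0.0, 0.0]
ft_force: [0.6, 0.3, 0.0]
grip_width: 0.0553
grasp_force: 0.0
```

>>> {"api": "apply_moves", "payload": {"commands": [[0,0.9,0,0],[0,0.9,0,0],[0,0.9,0,0],[0,0.9,0,0],[0,0.9,0,0]]}}

```text
clock: 52.0
eef_pos: [0.6052, -0.1574, 0.1374]
tool_rot: [-0.022, 1.0, -0.0, 0.0]
ft_force: [-0.2, 0.2, -0.4]
grip_width: 0.0552
grasp_force: 0.0
```

>>> {"api": "apply_moves", "payload": {"commands": [[0,0.9,-0.5,0],[0,0.9,-0.5,0],[0,0.9,-0.5,0],[0,0.9,0,0],[0,0.9,0,0]]}}

```text
clock: 52.42
eef_pos: [0.6018, -0.0673, 0.1684]
tool_rot: [-0.022, 1.0, -0.0, 0.001]
ft_force: [-1.4, -0.6, -0.4]
grip_width: 0.0556
grasp_force: 0.0
```

```bash
python3 plan.py
python3 - <<'E'
from h import *
np.set_printoptions(precision=4,suppress=True)
s=snap('side','fs.png');t=snap('top','ft.png')
for n,c,box in(('t',t,(396,184,460,205)),('s',s,(305,120,326,166))):
    for b in blobs(c,(15,110,90),(32,255,255),box):print('tray',n,b[:3],ray(c,b[0],.02))
for n,c,box in(('t',t,(160,170,360,270)),('s',s,(230,165,420,340))):
    for b in blobs(c,(17,110,90),(32,255,255),box):print('elsewhere',n,b[:3])
b=blobs(t,(0,0,130),(180,80,255),(395,225,465,292));print('lid top',[(x[0],x[1]) for x in b])
for b in blobs(s,(0,0,0),(180,255,62),(355,125,390,150),8):print('handle',b[:3])
G=s['image'].mean(2).round().astype(int);print(G[188,336:366].tolist())
E
```

```text
clk 52.42 tcp [ 0.6018 -0.0673  0.1684] psi 92.57 q [-0.11  0.49  0.15  1.23  0.   -0.16] w 0.0556 g 0.0 F [-1.4 -0.6 -0.4]
tray t (array([437.9095, 203.5062]), 40.5, (417, 203, 43, 2)) [ 0.5712 -0.3242  0.02  ]
tray t (array([443.265 , 192.2678]), 117.0, (437, 187, 14, 12)) [ 0.6054 -0.3419  0.02  ]
tray t (array([415.3604, 190.6712]), 37.0, (412, 186, 7, 12)) [ 0.61   -0.2575  0.02  ]
tray s (array([312.7372, 152.6111]), 78.0, (308, 146, 10, 13)) [ 0.6034 -0.2448  0.02  ]
tray s (array([315.6376, 136.359 ]), 97.5, (311, 130, 15, 14)) [ 0.6045 -0.3467  0.02  ]
lid top [(array([436.621 , 257.3427]), 1365.0), (array([406.1306, 258.6126]), 1467.5)]
handle (array([371.612 , 137.1585]), 30.5, (369, 133, 6, 9))
[112, 115, 124, 121, 121, 113, 98, 95, 109, 118, 117, 91, 66, 50, 44, 44, 52, 56, 50, 49, 64, 90, 110, 123, 119, 113, 105, 101, 105, 102]
```

Both caps stand in the tray, lid and knob are right. One last scan for any overlooked brass cap, then hand in.

Run:
```python
from h import *
s=snap('side')
extra=False
for b in blobs(s,(16,110,90),(30,255,255),(120,240,600,400),60):
    x,y,w,h=b[2];print(b[:3])
    if 12<w<28 and 14<h<32 and b[1]/(w*h)>.55: extra=True
print('extra',extra)
if not extra: print(bot.job_done())
```

```text
(array([229.37449689, 375.4571899 ]), 911.0, (211, 357, 42, 43))
(array([526.4852808 , 364.57269022]), 1472.0, (475, 341, 125, 59))
(array([237.18219983, 252.65994962]), 198.5, (227, 246, 21, 15))
extra True
```

The only hit, at side (237,252), is the copper-wire spool's wooden top, already identified, so no cap is missing.

```bash
python3 -c "
from workcell import bot
print(bot.job_done())"
```

```text
the job is handed in; nothing more can be done
None
```

The job is handed in, with no verdict returned: both brass caps present went through the full cycle and now stand flange down in the tray, the lid is back on its cork mat, and the start knob was turned to its stop and sprang back.

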